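Switch a beam selector to shared output and file its filter

ROBOT

A 6-joint arm with a two-finger parallel gripper is mounted at the origin on the work surface; the furniture and walls round the work are solid. World frame = base frame: x ahead of the robot, y to its left, z up, the work surface at z = 0. Lengths are in m, angles in degrees, forces in N, time in s.
With the tool pointing down it reaches from about 0.275 to 0.825 m from the base axis. Payload 5.2 kg.
Tool frame: the origin (TCP) lies on the centre line of the jaws, within the pads' length; the fingertips stand 8 mm ahead of it and the grasp point (between the pads) lies 11 mm behind it; z points along the fingers, y is the line along which they close (so a half turn about z gives the same grasp; the last joint's range is limited). The gripper opens to 93 mm and grips with 3 to 60 N. Pads are 15 mm wide; open, the fingers measure 128 mm over their backs; the gripper's body (75 mm by 188 mm) begins 65 mm behind the grasp point.
Start: joints at [60.229, 14.817, 87.949, -0, 77.235, -11.62], TCP at [0.171, 0.523, 0.227] pointing down, gripper open.
Joint ranges: [-179.93, 179.93], [-52.35, 119.4], [10.71, 147.94], [-69.91, 249.91], [12.55, 155.21], [-178.61, 178.61]. Speed limits (degrees/s): [147.25, 147.25, 180, 180, 180, 180].

INTERFACE

Orientations are given as a 3x3 rotation matrix whose columns are the frame's x, y, z axes.
In Python, from cell import manip gives the robot as it stands. The module is installed in compiled form; this text tells all that it offers.
- The arm moves only by the tool apply_moves, never from a script. Its argument "moves" is a list of rows, each an object of numbers: "tx", "ty", "tz": the shift along the tool's x, y, z scaled (see below); "rx", "ry", "rz": the turn, a rotation vector about the tool's x, y, z scaled (see below). A call has 1 to 8 rows; each row shifts and turns the commanded pose from where the row before left it, along the tool's axes as they then stand; what a row does not reach is not made up. The controller multiplies each number of a shift by 40 cm and each number of a turn by 90 degrees. A row lasts 1/12 s, in which the tool goes at most 41.7 mm and 7.16 degrees, less where a joint would pass 70% of its speed; a pose out of reach is approached as far as the arm can. A call with a number of a shift or a turn outside -1 to 1 is refused whole. A call with a gripper value outside its range is refused whole. "jaw" is the closure, from 0 (fully open) to 1 (shut), set as the call begins (left out, the last holds). The fingers move at their own pace and stop on an object; "force" is the grip in N (left out, the last holds). Time passes only in rows, so rows that do not move let the fingers close. It gives the time, the measured TCP pose, the force, the opening and the grip force at its end, in the units of the state.
- manip.read_state(): the state, without advancing time (a new reading comes with each control period).
- manip.read_camera(name): name is "scene" or "top"; returns a dict with "image" (384x512x3 uint8, red, green, blue), "depth" (384x512 float32, m along the optical axis (not along the pixel's ray), 0 where there is no reading), "camera_matrix" (3x3 intrinsics, pixels), "distortion" ([k1, k2, p1, p2, k3] as OpenCV has them; the pictures are not rectified), "R" (3x3) and "t" (3): a world point X has camera coordinates R X + t. Camera axes: x right, y down, z forward; pixel columns grow to the right and rows downward; lengths in m; the calibration is good to about 2 mm. A picture is of the moment at which its call begins.
- manip.close_job(): hands the job in; it is judged then, once.
The state is a dict: "t": time; "joints": joint angles; "dq": joint speeds; "joint_torque": joint torques, N m; "ee_pos": TCP position; "tool_rot": TCP orientation; "ft_force": force on the tool from outside, world axes, zero at the start; "torque": the same for the moment, N m; "finger_gap": opening from 0.0 (shut) to 1.0 (fully open); "grasp_force": force on a finger pad.
Only numpy, scipy, OpenCV 4.12 (cv2) and the standard library are available. Lean on these libraries where they do the work, as an engineer would, in place of code of your own. Each camera call takes 0.05 s, during which the arm holds its last target. There are 200 camera calls.

TASK

Take the filter frame out of the top of the grey beam selector unit and hang it in the crowded dark rack with the three others, easing those aside along the rack without force so that all four hang properly on their ears. Then pull the selector's knob out to its middle click position and let go. Leave the brass block and the multimeter alone.

Things in the scene. Friction and masses are not known exactly. Their poses are not given: they have to be found in the camera images.
- selector_unit: Grey box fixed to the table: local x -68 to +82 mm, y +-70 mm, 80 mm high, origin on the table. Its front, with the rod, faces local -x. A well 96 x 20 mm in its top, centred at local (0, +35) mm, long side along x, holds the filter frame, whose ears rest on the top. Two dark tubes stand out of its sides at local -y and +x.
- rod (a joint): Push-pull rod, m: 0 fully in (start), 0.030 middle click, 0.060 fully out; slides out along the unit's -x. A sprung detent draws it into each position from up to 12 mm away (5 to 6 N to leave a click). Blocked after about 14 mm while the filter frame is in the well. At the middle click one dark ring on the rod is just out of the bushing.
- knob_grip (a point): Centre of the rod's black round knob: 26 mm diameter, 26 mm long, axis level along the unit's x, 50 mm above the table, at the unit's local (-105 mm - rod travel, -35 mm). Pinch it from above, fingers closing along the unit's y. With the rod in, the bushing ends 29 mm behind this point.
- filter_frame: The frame to move; starts hanging in the unit's well, origin 30 mm above the table, 3 mm play. Upright plate 90 mm wide (x), 14 thick (y), V-shaped lower edge; origin mid lowest edge, z up. Ears at z 50-60 mm (120 mm overall) carry it. Black tab on top, 32 wide (x), 10 thick, z 60-96: pinch it across the 32 mm, clear of neighbours' tabs. 0.08-0.17 kg.
- rack: Dark steel rack fixed to the table, 150 x 140 mm, origin on the table at its centre. Two rails along y (inner faces x +-50 mm, tops 70 mm high) carry the ears: hanging frames have origin 20 mm high, their x along the rack's x, either way. Lips at x +-63 mm, 5 mm over the rails. End plates at y +-36 mm, 82 mm high: four frames fit with 16 mm spare, once those inside are slid together.
- stored_a: A stored filter frame, the same as filter_frame in shape, size and origin, hanging loose in the rack, at the rack's -y end, about 25 mm from its neighbour; it slides along the rails when pushed or drawn (under 2 N).
- stored_b: A stored filter frame, the same as filter_frame in shape, size and origin, hanging loose in the rack, about the middle of the rack, about 25 mm from its neighbour; it slides along the rails when pushed or drawn (under 2 N).
- stored_c: A stored filter frame, the same as filter_frame in shape, size and origin, hanging loose in the rack, at the rack's +y end, about 25 mm from its neighbour; it slides along the rails when pushed or drawn (under 2 N).
- brass_block: Bystander: loose brass clamp block, 110 x 38 x 38 mm, lying on the table beyond the rack; origin under its centre. Not to be moved.
- multimeter: Bystander: loose hand multimeter with a red case, 140 x 70 x 43 mm, lying nearest the robot; origin under its centre. Not to be moved.
Not all that is in view belongs to the job. Of the things shaped like the rack, the steel one is meant.

How it is judged (in metres and radians):
On the way, in this order (a step that is already met when the one before it is completed fails the run):
1. the filter frame hangs in the rack on its ears, let go (x of filter_frame in the frame of rack between -0.008 and 0.008 m and y of filter_frame in the frame of rack between -0.033 and 0.033 m and z of filter_frame in the frame of rack between 0.015 and 0.025 m and angle between the y axis of filter_frame and the y axis of rack, either way round below 0.15 rad and angle between filter_frame's own z axis and vertical below 0.12 rad and contact force between the fingers and filter_frame below 0.2 N), for 0.2 s.
2. the rod is at its middle click (value of joint rod between 0.026 and 0.034 m), for 0.2 s.
At the end, for the whole second after the job is handed in: Rod within 4 mm of its middle click; all four frames hang at rest in the rack on their ears: lowest edge 15 to 25 mm above the table, within 8 mm of the rack's centre in x and 33 mm in y, square to the rails within 0.15 rad, upright within 0.12 rad (all of step 2 and x of filter_frame in the frame of rack between -0.008 and 0.008 m and y of filter_frame in the frame of rack between -0.033 and 0.033 m and z of filter_frame in the frame of rack between 0.015 and 0.025 m and angle between the y axis of each of filter_frame, stored_a, stored_b, stored_c and the y axis of rack, either way round below 0.15 rad and angle between each of filter_frame, stored_a, stored_b, stored_c's own z axis and vertical below 0.12 rad and x of stored_a in the frame of rack between -0.008 and 0.008 m and y of stored_a in the frame of rack between -0.033 and 0.033 m and z of stored_a in the frame of rack between 0.015 and 0.025 m and x of stored_b in the frame of rack between -0.008 and 0.008 m and y of stored_b in the frame of rack between -0.033 and 0.033 m and z of stored_b in the frame of rack between 0.015 and 0.025 m and x of stored_c in the frame of rack between -0.008 and 0.008 m and y of stored_c in the frame of rack between -0.033 and 0.033 m and z of stored_c in the frame of rack between 0.015 and 0.025 m and linear speed of filter_frame below 0.02 m/s); the robot touches nothing.
It fails at once if the filter frame is forced against a stored frame (over 30 N) (contact force between filter_frame and stored_a above 30 N or contact force between filter_frame and stored_b above 30 N or contact force between filter_frame and stored_c above 30 N).
It fails at once if the brass block or the multimeter is moved more than 40 mm (distance of any of brass_block, multimeter from where it was at the start of the episode above 0.04 m).
It also fails if it takes over 67 s, if anything falls off the work surface, if the arm or the gripper's body presses on something with over 40 N, if the wrist force passes 120 N, or if a joint passes its speed limit or range.

## Working session

There is one attempt and no reset: what is moved stays moved. The work goes in short steps, Python scripts to look and compute and a tool call to move; the robot and the scene stay as the last step left them, time stands still between calls to the robot, and variables do not carry over. Pictures are saved under pics/ and viewed, at most 10 in all, crops included, and the job is handed in when it is done.

Besides the shell and the picture viewer there is one more tool, called after "Emit:" as a command line: name --argument value ..., lists and objects as JSON in quotes. apply_moves: Moves the arm, as the interface text tells. Shifts and turns lie within -1 to 1; 1 stands for 40 cm of shift or 90 degrees of turn. Its arguments: {"type":"object","properties":{"moves":{"type":"array"},"jaw":{"type":"number"},"force":{"type":"number"}},"required":["moves"]}

```bash
mkdir -p pics; cat > h.py <<'E'
import numpy as np, cv2
from cell import manip
def cam(n):
    return manip.read_camera(n)
def save(c,f): cv2.imwrite(f,c["image"][:,:,::-1])
def world(c,uv,z=None):
    # z given: ray onto plane; else use depth
    uv=np.array(uv,float).reshape(-1,1,2)
    n=cv2.undistortPoints(uv,np.array(c["camera_matrix"]),np.array(c["distortion"])).reshape(-1,2)
    d=np.c_[n,np.ones(len(n))]; R=np.array(c["R"]);t=np.array(c["t"])
    if z is None:
        s=np.array([c["depth"][int(round(v)),int(round(u))] for u,v in uv.reshape(-1,2)])
    else:
        o=-R.T@t; s=(z-o[2])/(d@R)[:,2]
    return (d*s[:,None]-t)@R
def cloud(c):
    h,w=c["depth"].shape
    uv=np.stack(np.meshgrid(np.arange(w),np.arange(h)),-1).reshape(-1,2)
    P=world(c,uv).reshape(h,w,3); P[c["depth"]==0]=np.nan
    return P
E
python3 - <<'E'
from h import *
import pickle
cs={n:cam(n) for n in("scene","top")}
pickle.dump(cs,open("c0.pkl","wb"))
for n,c in cs.items():
    save(c,f"pics/{n}0.png"); print(n,-np.array(c["R"]).T@c["t"],c["camera_matrix"][0][0])
print(manip.read_state())
E
```

```text
scene [ 0.10378491 -0.53144558  0.64189605] 484.9039705825128
top [0.38489677 0.13197322 1.20464527] 452.22137710598736
{'t': 0.1, 'joints': array([ 6.02290687e+01,  1.48547054e+01,  8.80036021e+01, -1.34951230e-04,
        7.72358411e+01, -1.16195338e+01]), 'dq': array([ 0.00518542, -0.15592731, -0.11176692, -0.00740777, -0.03152003,
        0.01952444]), 'joint_torque': array([ 3.32505057e-03, -4.38205147e+01, -2.84642619e+01,  7.23954965e-02,
        3.61307070e-02, -2.05405161e-05]), 'ee_pos': array([0.17107701, 0.52221439, 0.22591284]), 'tool_rot': array([[-9.50236684e-01,  3.11527819e-01, -8.13911892e-04],
       [ 3.11528709e-01,  9.50235669e-01, -1.42747002e-03],
       [ 3.28711489e-04, -1.60999130e-03, -9.99998650e-01]]), 'ft_force': array([-0.61039118,  0.10357037,  0.68521399]), 'torque': array([ 0.0302804 , -0.04152414,  0.0377411 ]), 'grasp_force': 0.0, 'finger_gap': 1.0021990676844033}
```

View pics/top0.png

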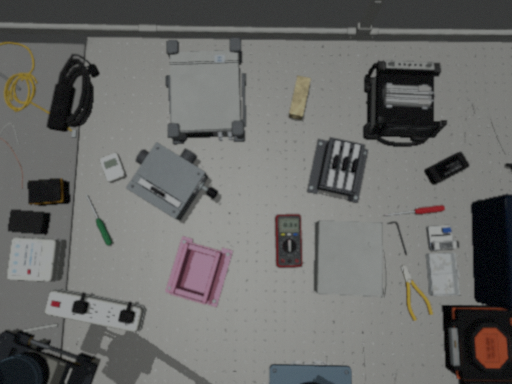

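View pics/scene0.png

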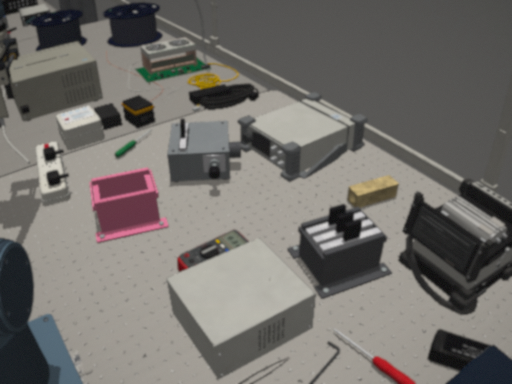

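The top view shows the grey selector at about (168,180), with its knob at (210,193) and a white frame with a black tab at about (157,191). The dark rack with three frames is at about (338,167), the brass block at (299,97) and the multimeter at (289,240).

There are two rack-shaped things: the pink tray at (200,270) and the dark one at (338,167). The dark one is made of steel and holds the three frames, so it is the one meant. I'll confirm it in a crop and measure.

```bash
python3 - <<'E'
from h import *
import pickle
c=pickle.load(open("c0.pkl","rb"))["top"]
I=c["image"];P=cloud(c)
a=cv2.resize(I[130:230,105:225],None,fx=3.3,fy=5*.66,interpolation=cv2.INTER_CUBIC)
b=cv2.resize(I[120:220,285:405],None,fx=3.3,fy=3.3,interpolation=cv2.INTER_CUBIC)
cv2.imwrite("pics/crop0.png",np.hstack([a,b])[:,:,::-1])
print(world(c,[[157,191],[338,167]],.08),world(c,[[100,100],[100,200]],0))
def rect(box,zl,zh,extra=None):
    x0,y0,x1,y1=box; M=np.zeros(P.shape[:2],bool); M[y0:y1,x0:x1]=1
    with np.errstate(all='ignore'): M&=(P[...,2]>zl)&(P[...,2]<zh)
    if extra is not None: M&=extra
    k,l,s,_=cv2.connectedComponentsWithStats(M.astype(np.uint8)); 
    for i in range(1,k):
        if s[i,4]<12: continue
        m=l==i
        q=P[m]; r=cv2.minAreaRect((q[:,:2]*1000).astype(np.float32)); print(box,s[i],np.round(r[0],1),np.round(r[1],1),round(r[2],1),"z",np.round(np.median(q[:,2]),3))
g=I.astype(int).sum(2)/3
rect((105,130,225,230),.07,.09)
rect((105,130,225,230),.1,.14)
rect((195,170,225,210),.03,.07)
rect((295,120,385,220),.06,.09)
rect((295,120,385,220),.095,.13)
rect((295,120,385,220),.06,.09,g>150)
rect((105,130,225,230),.07,.1,g>180)
E
```

```text
[[ 0.52754781  0.3902692   0.08      ]
 [ 0.59669809 -0.06371542  0.08      ]] [[ 7.88372570e-01  5.78602504e-01 -4.51594256e-17]
 [ 5.10769254e-01  5.59566176e-01 -1.24357072e-16]]
(105, 130, 225, 230) [171 130  54   8 152] [678.4 293.7] [ 19.7 134.5] 3.3 z 0.08
(105, 130, 225, 230) [ 126  142   79   77 3069] [557.5 371.5] [152.6 139.8] 59.4 z 0.079
(105, 130, 225, 230) [150 186  14  10  62] [523.6 383.1] [31.3  9.8] 60.3 z 0.124
(195, 170, 225, 210) [195 173  23  26 198] [542.4 265.9] [50.4 57. ] 61.0 z 0.057
(295, 120, 385, 220) [372 120   4   7  15] [ 716.3 -157.3] [ 3.3 16.8] 83.1 z 0.068
(295, 120, 385, 220) [ 320  137   46   58 1459] [602.9 -75.9] [ 92.6 135.3] 78.5 z 0.079
(295, 120, 385, 220) [372 120  13  16  93] [ 692.1 -155. ] [39.3 24.8] 27.5 z 0.112
(295, 120, 385, 220) [332 154   8  15  68] [606.6 -53. ] [10.2 32.1] 79.4 z 0.114
(295, 120, 385, 220) [342 156   7  14  70] [602.9 -77.5] [10.1 31.9] 78.7 z 0.114
(295, 120, 385, 220) [352 158   7  14  69] [ 598.4 -100.7] [10.2 31.4] 80.0 z 0.114
(295, 120, 385, 220) [334 142   5  12  39] [647.2 -59.7] [ 8.3 29.9] 81.9 z 0.079
(295, 120, 385, 220) [344 144   5  12  39] [642.2 -83.7] [ 8.1 31.4] 77.1 z 0.08
(295, 120, 385, 220) [354 145   5  13  38] [ 638.4 -108.9] [ 8.3 32.9] 76.5 z 0.08
(295, 120, 385, 220) [328 171   6  14  51] [569.3 -44.8] [ 9.  34.9] 77.9 z 0.079
(295, 120, 385, 220) [338 173   5  14  47] [564.6 -69.2] [ 8.  34.2] 81.4 z 0.079
(295, 120, 385, 220) [347 174   6  15  47] [561.  -92.3] [ 8.3 36.8] 76.0 z 0.079
```

View pics/crop0.png

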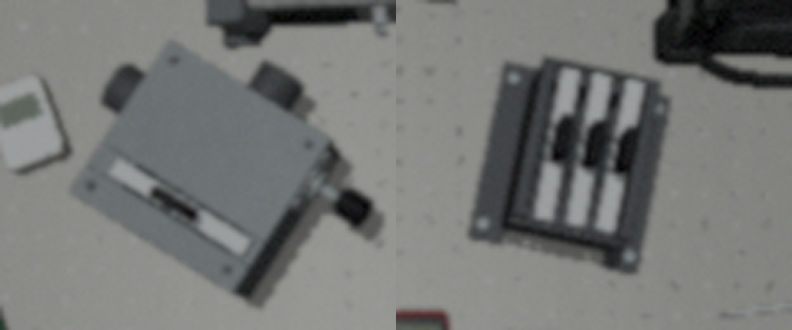

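The crop confirms the unit and the steel rack: one black tab in the selector's well, and three tabs in the rack spaced about 24 mm apart. The tab size (32x10 mm) and heights (0.124 and 0.114 m) fit the description. 

I plan to grip the +y-side tab (606.6, -53.0) and slide all three frames toward world -y. That leaves a 30 mm gap at the other end.

Emit:
apply_moves --moves '[{"tx": -0.0824, "ty": -0.0571}, {"tx": -0.0824, "ty": -0.0571}, {"tx": -0.0824, "ty": -0.0571}, {"tx": -0.0824, "ty": -0.0571}, {"tx": -0.0824, "ty": -0.0571}, {"tx": -0.0824, "ty": -0.0571}, {"tx": -0.0824, "ty": -0.0571}, {"tx": -0.0824, "ty": -0.0571}]' --jaw 0.2 --force 8

```text
validation failed for argument at $.mo...
```

Emit:
apply_moves --moves '[{"tx": -0.0824, "ty": -0.0571}, {"tx": -0.0824, "ty": -0.0571}, {"tx": -0.0824, "ty": -0.0571}, {"tx": -0.0824, "ty": -0.0571}, {"tx": -0.0824, "ty": -0.0571}, {"tx": -0.0824, "ty": -0.0571}, {"tx": -0.0824, "ty": -0.0571}, {"tx": -0.0824, "ty": -0.0571}]'

```text
validation failed for argument at $.mo...
```

Emit:
apply_moves --moves '[{"rz": 0.0763}, {"rz": 0.0763}, {"rz": 0.0763}, {"rz": 0.0763}, {"rz": 0.0763}, {"rz": 0.0763}]'

```text
validation failed for argument at $.mo...
```

Emit:
apply_moves --moves '[{"rz": 0.0763}, {"rz": 0.0763}, {"rz": 0.0763}, {"rz": 0.0763}, {"rz": 0.0763}, {"rz": 0.0763}]'

```text
validation failed for argument at $.mo...
```

```bash
cat > go.py <<'E'
import sys
from h import *
x,y,z,yaw=map(float,sys.argv[1:5]) # m,deg of tool y
s=manip.read_state();R=s["tool_rot"];p=s["ee_pos"]
a=np.radians(yaw);Y=[np.cos(a),np.sin(a),0];X=[-np.sin(a),np.cos(a),0];T=np.c_[X,Y,[0,0,-1]]
rv=cv2.Rodrigues(R.T@T)[0].ravel()
d=np.array([x,y,z])-p
print("t",s["t"],"p",p.round(4),"yaw",np.degrees(np.arctan2(R[1,1],R[0,1])).round(2),"F",s["ft_force"].round(1),"gap",round(s["finger_gap"]*93,1),"grip",s["grasp_force"],"j",s["joints"].round(0))
print("t units (in current axes)",(R.T@d/.4).round(4),"(in final axes)",(T.T@d/.4).round(4),"r units",(np.degrees(rv)/90).round(4),"dist mm",np.linalg.norm(d)*1000)
E
python3 go.py .6066 -.053 .15 -10.6
python3 - <<'E'
from h import *
import pickle
c=pickle.load(open("c0.pkl","rb"))["top"]
P=cloud(c);I=c["image"];g=I.astype(int).sum(2)/3
M=np.zeros(g.shape,bool);M[125:215,295:375]=1
M&=(g<110)&(P[...,2]<.02)|(M&(P[...,2]>.055))
k,l,s,_=cv2.connectedComponentsWithStats(M.astype(np.uint8)); 
i=1+s[1:,4].argmax();q=P[l==i]; print(s[i],cv2.minAreaRect((q[:,:2]*1000).astype(np.float32)))
# knob: dark
M=np.zeros(g.shape,bool);M[175:210,195:225]=1;M&=(g<60)&(P[...,2]>.03)
q=P[M];print(M.sum(),q.mean(0),q[:,2].max(),cv2.minAreaRect((q[:,:2]*1000).astype(np.float32)))
E
```

```text
t 0.1 p [0.1711 0.5222 0.2259] yaw 71.85 F [-0.6  0.1  0.7] gap 93.2 grip 0.0 j [ 60.  15.  88.  -0.  77. -12.]
t units (in current axes) [-1.4827 -1.027   0.1909] (in final axes) [-1.2132  1.3348  0.1898] r units [-1.000e-03  6.000e-04  9.161e-01] dist mm 725.4754462094922
[ 307  137   61   66 2754] ((606.6768188476562, -77.10041809082031), (142.45709228515625, 160.7599334716797), 78.94518280029297)
95 [0.53313769 0.26025834 0.05616317] 0.06624890960298573 ((540.5997314453125, 266.41033935546875), (49.2796516418457, 52.73179244995117), 61.64152526855469)
```

Emit:
apply_moves --moves '[{"tx": -0.0824, "ty": -0.0571, "tz": 0, "rx": 0, "ry": 0, "rz": 0}, {"tx": -0.0824, "ty": -0.0571, "tz": 0, "rx": 0, "ry": 0, "rz": 0}, {"tx": -0.0824, "ty": -0.0571, "tz": 0, "rx": 0, "ry": 0, "rz": 0}, {"tx": -0.0824, "ty": -0.0571, "tz": 0, "rx": 0, "ry": 0, "rz": 0}, {"tx": -0.0824, "ty": -0.0571, "tz": 0, "rx": 0, "ry": 0, "rz": 0}, {"tx": -0.0824, "ty": -0.0571, "tz": 0, "rx": 0, "ry": 0, "rz": 0}, {"tx": -0.0824, "ty": -0.0571, "tz": 0, "rx": 0, "ry": 0, "rz": 0}, {"tx": -0.0824, "ty": -0.0571, "tz": 0, "rx": 0, "ry": 0, "rz": 0}]' --jaw 0.2 --force 8

```text
t: 0.77
ee_pos: [0.3654, 0.2651, 0.2265]
tool_rot: [[-0.95, 0.311, -0.0], [0.311, 0.95, -0.0], [0.0, -0.0, -1.0]]
ft_force: [0.8, 1.0, 0.4]
finger_gap: 0.8
grasp_force: 0.0
```

Works with all six keys.

Emit:
apply_moves --moves '[{"tx": -0.0824, "ty": -0.0571, "tz": 0, "rx": 0, "ry": 0, "rz": 0}, {"tx": -0.0824, "ty": -0.0571, "tz": 0, "rx": 0, "ry": 0, "rz": 0}, {"tx": -0.0824, "ty": -0.0571, "tz": 0, "rx": 0, "ry": 0, "rz": 0}, {"tx": -0.0824, "ty": -0.0571, "tz": 0, "rx": 0, "ry": 0, "rz": 0}, {"tx": -0.0824, "ty": -0.0571, "tz": 0, "rx": 0, "ry": 0, "rz": 0}, {"tx": -0.0824, "ty": -0.0571, "tz": 0, "rx": 0, "ry": 0, "rz": 0}, {"tx": -0.0824, "ty": -0.0571, "tz": 0, "rx": 0, "ry": 0, "rz": 0}, {"tx": -0.0824, "ty": -0.0571, "tz": 0, "rx": 0, "ry": 0, "rz": 0}]'

```text
t: 1.43
ee_pos: [0.5592, 0.0092, 0.2263]
tool_rot: [[-0.95, 0.312, -0.001], [0.312, 0.95, 0.0], [0.001, 0.0, -1.0]]
ft_force: [0.4, 0.5, -1.4]
finger_gap: 0.798
grasp_force: 0.0
```

Emit:
apply_moves --moves '[{"tx": 0, "ty": 0, "tz": 0, "rx": 0, "ry": 0, "rz": 0.0763}, {"tx": 0, "ty": 0, "tz": 0, "rx": 0, "ry": 0, "rz": 0.0763}, {"tx": 0, "ty": 0, "tz": 0, "rx": 0, "ry": 0, "rz": 0.0763}, {"tx": 0, "ty": 0, "tz": 0, "rx": 0, "ry": 0, "rz": 0.0763}, {"tx": 0, "ty": 0, "tz": 0, "rx": 0, "ry": 0, "rz": 0.0763}, {"tx": 0, "ty": 0, "tz": 0, "rx": 0, "ry": 0, "rz": 0.0763}]'

```text
t: 1.93
ee_pos: [0.5583, 0.011, 0.2261]
tool_rot: [[-0.504, 0.863, -0.001], [0.863, 0.504, 0.0], [0.001, -0.001, -1.0]]
ft_force: [0.5, 0.8, 0.0]
finger_gap: 0.803
grasp_force: 0.0
```

Emit:
apply_moves --moves '[{"tx": 0, "ty": 0, "tz": 0.02, "rx": 0, "ry": 0, "rz": 0.0763}, {"tx": 0, "ty": 0, "tz": 0.02, "rx": 0, "ry": 0, "rz": 0.0763}, {"tx": 0, "ty": 0, "tz": 0.02, "rx": 0, "ry": 0, "rz": 0.0763}, {"tx": 0, "ty": 0, "tz": 0.02, "rx": 0, "ry": 0, "rz": 0.0763}, {"tx": 0, "ty": 0, "tz": 0.02, "rx": 0, "ry": 0, "rz": 0.0763}, {"tx": 0, "ty": 0, "tz": 0.02, "rx": 0, "ry": 0, "rz": 0.0763}]'

```text
t: 2.43
ee_pos: [0.5582, 0.0112, 0.1778]
tool_rot: [[0.189, 0.982, -0.001], [0.982, -0.189, 0.0], [-0.0, -0.001, -1.0]]
ft_force: [-0.2, 0.1, -0.2]
finger_gap: 0.795
grasp_force: 0.0
```

```bash
python3 go.py .6066 -.053 .15 -10.7
```

```text
t 2.4333 p [0.5582 0.0112 0.1778] yaw -10.9 F [-0.2  0.1 -0.2] gap 73.9 grip 0.0 j [-10.  18.  91.  -0.  71.   1.]
t units (in current axes) [-0.1347  0.1491  0.0694] (in final axes) [-0.1352  0.1486  0.0695] r units [-0.0007  0.     -0.0022] dist mm 85.02300566743328
```

Emit:
apply_moves --moves '[{"tx": -0.034, "ty": 0.037, "tz": 0, "rx": 0, "ry": 0, "rz": 0}, {"tx": -0.034, "ty": 0.037, "tz": 0, "rx": 0, "ry": 0, "rz": 0}, {"tx": -0.034, "ty": 0.037, "tz": 0, "rx": 0, "ry": 0, "rz": 0}, {"tx": -0.033, "ty": 0.038, "tz": 0, "rx": 0, "ry": 0, "rz": 0}, {"tx": 0, "ty": 0, "tz": 0.06, "rx": 0, "ry": 0, "rz": 0}, {"tx": 0, "ty": 0, "tz": 0.05, "rx": 0, "ry": 0, "rz": 0}, {"tx": 0, "ty": 0, "tz": 0, "rx": 0, "ry": 0, "rz": 0}]'

```text
t: 3.02
ee_pos: [0.6044, -0.0526, 0.13]
tool_rot: [[0.184, 0.983, -0.008], [0.983, -0.184, 0.002], [0.001, -0.009, -1.0]]
ft_force: [-0.8, 0.7, -0.6]
finger_gap: 0.801
grasp_force: 0.0
```

```bash
python3 go.py .6066 -.053 .096 -10.7; python3 -c "
from h import *
c=cam('scene');cv2.imwrite('pics/s1.png',cv2.resize(c['image'][150:310,260:430],None,fx=3,fy=3,interpolation=2)[:,:,::-1])"
```

```text
t 3.0167 p [ 0.6044 -0.0526  0.13  ] yaw -10.6 F [-0.8  0.7 -0.6] gap 74.5 grip 0.0 j [-15.  25.  87.  -0.  68.  -5.]
t units (in current axes) [-0.0001  0.0062  0.0848] (in final axes) [0.     0.0055 0.0849] r units [-0.0054 -0.0005  0.0011] dist mm 34.025335834594955
```

View pics/s1.png

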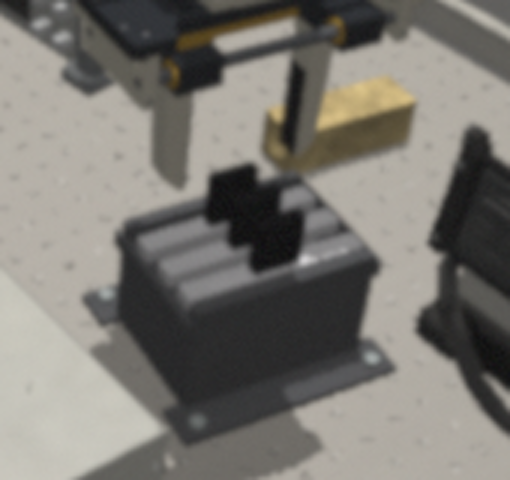

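The crop shows the fingers straddling the far tab at about (235,195), clear on both sides. I'll descend and grip.

Emit:
apply_moves --moves '[{"tx": 0, "ty": 0.0055, "tz": 0.03, "rx": 0, "ry": 0, "rz": 0}, {"tx": 0, "ty": 0, "tz": 0.03, "rx": 0, "ry": 0, "rz": 0}, {"tx": 0, "ty": 0, "tz": 0.025, "rx": 0, "ry": 0, "rz": 0}, {"tx": 0, "ty": 0, "tz": 0, "rx": 0, "ry": 0, "rz": 0}]'

```text
t: 3.4
ee_pos: [0.6085, -0.0528, 0.099]
tool_rot: [[0.183, 0.983, -0.003], [0.983, -0.183, 0.001], [0.0, -0.003, -1.0]]
ft_force: [0.2, 0.8, -0.6]
finger_gap: 0.8
grasp_force: 0.0
```

Emit:
apply_moves --moves '[{"tx": 0, "ty": 0, "tz": 0, "rx": 0, "ry": 0, "rz": 0}, {"tx": 0, "ty": 0, "tz": 0, "rx": 0, "ry": 0, "rz": 0}, {"tx": 0, "ty": 0, "tz": 0, "rx": 0, "ry": 0, "rz": 0}, {"tx": 0, "ty": 0, "tz": 0, "rx": 0, "ry": 0, "rz": 0}, {"tx": 0, "ty": 0, "tz": 0, "rx": 0, "ry": 0, "rz": 0}, {"tx": 0, "ty": 0, "tz": 0, "rx": 0, "ry": 0, "rz": 0}, {"tx": 0, "ty": 0, "tz": 0, "rx": 0, "ry": 0, "rz": 0}, {"tx": 0, "ty": 0, "tz": 0, "rx": 0, "ry": 0, "rz": 0}]' --jaw 1 --force 6

```text
t: 4.07
ee_pos: [0.6091, -0.0532, 0.1009]
tool_rot: [[0.183, 0.983, -0.001], [0.983, -0.183, 0.0], [-0.0, -0.001, -1.0]]
ft_force: [-2.3, 0.7, 2.6]
finger_gap: 0.342
grasp_force: 6.0
```

Emit:
apply_moves --moves '[{"tx": -0.0075, "ty": 0, "tz": 0, "rx": 0, "ry": 0, "rz": 0}, {"tx": -0.0075, "ty": 0, "tz": 0, "rx": 0, "ry": 0, "rz": 0}, {"tx": -0.0075, "ty": 0, "tz": 0, "rx": 0, "ry": 0, "rz": 0}, {"tx": -0.0075, "ty": 0, "tz": 0, "rx": 0, "ry": 0, "rz": 0}, {"tx": -0.0075, "ty": 0, "tz": 0, "rx": 0, "ry": 0, "rz": 0}, {"tx": -0.0075, "ty": 0, "tz": 0, "rx": 0, "ry": 0, "rz": 0}, {"tx": -0.0075, "ty": 0, "tz": 0, "rx": 0, "ry": 0, "rz": 0}, {"tx": -0.0075, "ty": 0, "tz": 0, "rx": 0, "ry": 0, "rz": 0}]'

```text
t: 4.73
ee_pos: [0.6051, -0.077, 0.1007]
tool_rot: [[0.183, 0.983, 0.0], [0.983, -0.183, 0.0], [0.0, 0.0, -1.0]]
ft_force: [0.8, 4.2, 2.8]
finger_gap: 0.347
grasp_force: 9.1
```

Emit:
apply_moves --moves '[{"tx": 0, "ty": 0, "tz": 0, "rx": 0, "ry": 0, "rz": 0}, {"tx": 0, "ty": 0, "tz": 0, "rx": 0, "ry": 0, "rz": 0}, {"tx": 0, "ty": 0, "tz": 0, "rx": 0, "ry": 0, "rz": 0}]'

```text
t: 4.98
ee_pos: [0.605, -0.0774, 0.1007]
tool_rot: [[0.183, 0.983, -0.0], [0.983, -0.183, -0.001], [-0.001, 0.0, -1.0]]
ft_force: [-0.4, 0.7, 2.8]
finger_gap: 0.347
grasp_force: 8.8
```

Emit:
apply_moves --moves '[{"tx": 0, "ty": 0, "tz": 0, "rx": 0, "ry": 0, "rz": 0}, {"tx": 0, "ty": 0, "tz": 0, "rx": 0, "ry": 0, "rz": 0}, {"tx": 0, "ty": 0, "tz": 0, "rx": 0, "ry": 0, "rz": 0}, {"tx": 0, "ty": 0, "tz": 0, "rx": 0, "ry": 0, "rz": 0}, {"tx": 0, "ty": 0, "tz": -0.06, "rx": 0, "ry": 0, "rz": 0}, {"tx": 0, "ty": 0, "tz": -0.09, "rx": 0, "ry": 0, "rz": 0}, {"tx": 0, "ty": 0, "tz": -0.09, "rx": 0, "ry": 0, "rz": 0}]' --jaw 0.3

```text
t: 5.57
ee_pos: [0.6038, -0.0767, 0.1962]
tool_rot: [[0.183, 0.983, -0.004], [0.983, -0.183, 0.001], [0.0, -0.004, -1.0]]
ft_force: [1.0, -0.1, 0.5]
finger_gap: 0.698
grasp_force: 0.0
```

```bash
python3 go.py .5236 .383 .2 60.3
```

```text
t 5.5667 p [ 0.6038 -0.0767  0.1962] yaw -10.56 F [ 1.  -0.1  0.5] gap 64.9 grip 0.0 j [-18.  22.  82.  -0.  76.  -7.]
t units (in current axes) [ 1.0931 -0.4078 -0.0077] (in final axes) [ 0.7437  0.8989 -0.0096] r units [-0.0022 -0.0018 -0.7873] dist mm 466.6829818658858
```

Emit:
apply_moves --moves '[{"tx": 0.0911, "ty": -0.034, "tz": 0, "rx": 0, "ry": 0, "rz": 0}, {"tx": 0.0911, "ty": -0.034, "tz": 0, "rx": 0, "ry": 0, "rz": 0}, {"tx": 0.0911, "ty": -0.034, "tz": 0, "rx": 0, "ry": 0, "rz": 0}, {"tx": 0.0911, "ty": -0.034, "tz": 0, "rx": 0, "ry": 0, "rz": 0}, {"tx": 0.0911, "ty": -0.034, "tz": 0, "rx": 0, "ry": 0, "rz": 0}, {"tx": 0.0911, "ty": -0.034, "tz": 0, "rx": 0, "ry": 0, "rz": 0}, {"tx": 0.0911, "ty": -0.034, "tz": 0, "rx": 0, "ry": 0, "rz": 0}, {"tx": 0.0911, "ty": -0.034, "tz": 0, "rx": 0, "ry": 0, "rz": 0}]'

```text
t: 6.23
ee_pos: [0.5507, 0.2312, 0.1965]
tool_rot: [[0.183, 0.983, -0.0], [0.983, -0.183, -0.0], [-0.0, -0.0, -1.0]]
ft_force: [0.6, -0.1, 0.2]
finger_gap: 0.7
grasp_force: 0.0
```

Emit:
apply_moves --moves '[{"tx": 0.0911, "ty": -0.034, "tz": 0, "rx": 0, "ry": 0, "rz": 0}, {"tx": 0.0911, "ty": -0.034, "tz": 0, "rx": 0, "ry": 0, "rz": 0}, {"tx": 0.0911, "ty": -0.034, "tz": 0, "rx": 0, "ry": 0, "rz": 0}, {"tx": 0.0911, "ty": -0.034, "tz": 0, "rx": 0, "ry": 0, "rz": 0}, {"tx": 0, "ty": 0, "tz": 0, "rx": 0, "ry": 0, "rz": -0.0787}, {"tx": 0, "ty": 0, "tz": 0, "rx": 0, "ry": 0, "rz": -0.0787}, {"tx": 0, "ty": 0, "tz": 0, "rx": 0, "ry": 0, "rz": -0.0787}, {"tx": 0, "ty": 0, "tz": 0, "rx": 0, "ry": 0, "rz": -0.0787}]'

```text
t: 6.9
ee_pos: [0.5243, 0.3832, 0.1961]
tool_rot: [[-0.312, 0.95, -0.001], [0.95, 0.312, -0.001], [-0.001, -0.001, -1.0]]
ft_force: [-0.4, -0.1, 0.5]
finger_gap: 0.699
grasp_force: 0.0
```

Emit:
apply_moves --moves '[{"tx": 0, "ty": 0, "tz": 0, "rx": 0, "ry": 0, "rz": -0.0787}, {"tx": 0, "ty": 0, "tz": 0, "rx": 0, "ry": 0, "rz": -0.0787}, {"tx": 0, "ty": 0, "tz": 0, "rx": 0, "ry": 0, "rz": -0.0787}, {"tx": 0, "ty": 0, "tz": 0, "rx": 0, "ry": 0, "rz": -0.0787}, {"tx": 0, "ty": 0, "tz": 0, "rx": 0, "ry": 0, "rz": -0.0787}, {"tx": 0, "ty": 0, "tz": 0, "rx": 0, "ry": 0, "rz": -0.0787}, {"tx": 0, "ty": 0, "tz": 0, "rx": 0, "ry": 0, "rz": 0}]'

```text
t: 7.48
ee_pos: [0.5246, 0.3826, 0.1963]
tool_rot: [[-0.871, 0.492, -0.001], [0.492, 0.871, -0.001], [0.0, -0.001, -1.0]]
ft_force: [0.0, -0.4, 0.1]
finger_gap: 0.701
grasp_force: 0.0
```

```bash
python3 go.py .5236 .383 .104 60.3; python3 - <<'E'
from h import *
c=cam("top");P=cloud(c);M=np.zeros(P.shape[:2],bool);M[120:220,295:370]=1
with np.errstate(all='ignore'):M&=(P[...,2]>.095)&(P[...,2]<.13)
k,l,s,_=cv2.connectedComponentsWithStats(M.astype(np.uint8))
for i in range(1,k):
    q=P[l==i]; print(s[i],cv2.minAreaRect((q[:,:2]*1000).astype(np.float32)),np.median(q[:,2]))
save(c,"pics/top1.png")
cv2.imwrite("pics/rack1.png",cv2.resize(c["image"][120:220,285:405],None,fx=4,fy=4,interpolation=2)[:,:,::-1])
E
```

```text
t 7.4833 p [0.5246 0.3826 0.1963] yaw 60.53 F [ 0.  -0.4  0.1] gap 65.2 grip 0.0 j [ 26.  26.  76.  -0.  78. -34.]
t units (in current axes) [ 2.600e-03 -2.000e-04  2.307e-01] (in final axes) [ 0.0026 -0.0004  0.2307] r units [-0.0005 -0.0001  0.0026] dist mm 92.26904449532391
[338 154   7  14  69] ((607.0521240234375, -67.19960021972656), (10.346616744995117, 32.01548385620117), 78.77996063232422) 0.11387685156199735
[345 156   7  15  74] ((602.0587158203125, -83.72898864746094), (10.372045516967773, 32.56150817871094), 79.38600158691406) 0.11361509646572837
[352 158   7  14  71] ((598.8004760742188, -101.06239318847656), (9.890796661376953, 31.5906925201416), 78.50666046142578) 0.11408521040480911
```

View pics/rack1.png

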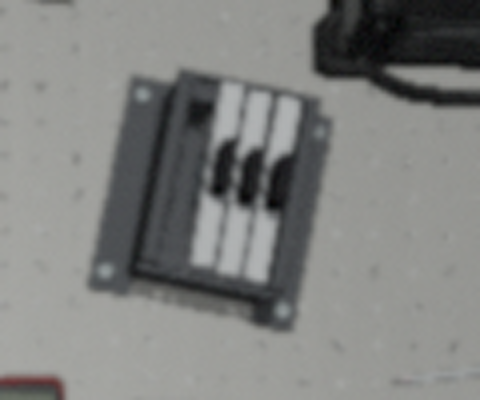

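The tabs moved only about 14 mm because the light grip slipped, and the free gap is about 18 mm. I'll go back and push the tab base with closed fingers, which doesn't depend on friction.

Emit:
apply_moves --moves '[{"tx": 0, "ty": 0, "tz": 0, "rx": 0, "ry": 0, "rz": 0.0787}, {"tx": 0, "ty": 0, "tz": 0, "rx": 0, "ry": 0, "rz": 0.0787}, {"tx": 0, "ty": 0, "tz": 0, "rx": 0, "ry": 0, "rz": 0.0787}, {"tx": 0, "ty": 0, "tz": 0, "rx": 0, "ry": 0, "rz": 0.0787}, {"tx": 0, "ty": 0, "tz": 0, "rx": 0, "ry": 0, "rz": 0.0787}, {"tx": 0, "ty": 0, "tz": 0, "rx": 0, "ry": 0, "rz": 0.0787}, {"tx": 0, "ty": 0, "tz": 0, "rx": 0, "ry": 0, "rz": 0.0787}, {"tx": 0, "ty": 0, "tz": 0, "rx": 0, "ry": 0, "rz": 0.0787}]' --jaw 1

```text
t: 8.2
ee_pos: [0.5247, 0.3828, 0.1965]
tool_rot: [[-0.052, 0.999, -0.0], [0.999, 0.052, -0.0], [-0.0, -0.0, -1.0]]
ft_force: [-0.4, 0.7, 0.1]
finger_gap: 0.18
grasp_force: 0.0
```

Emit:
apply_moves --moves '[{"tx": 0, "ty": 0, "tz": 0, "rx": 0, "ry": 0, "rz": 0.0787}, {"tx": 0, "ty": 0, "tz": 0, "rx": 0, "ry": 0, "rz": 0.0787}, {"tx": -0.0911, "ty": 0.034, "tz": 0, "rx": 0, "ry": 0, "rz": 0}, {"tx": -0.0911, "ty": 0.034, "tz": 0, "rx": 0, "ry": 0, "rz": 0}, {"tx": -0.0911, "ty": 0.034, "tz": 0, "rx": 0, "ry": 0, "rz": 0}, {"tx": -0.0911, "ty": 0.034, "tz": 0, "rx": 0, "ry": 0, "rz": 0}, {"tx": -0.0911, "ty": 0.034, "tz": 0, "rx": 0, "ry": 0, "rz": 0}, {"tx": -0.0911, "ty": 0.034, "tz": 0, "rx": 0, "ry": 0, "rz": 0}]'

```text
t: 8.87
ee_pos: [0.5648, 0.1512, 0.1967]
tool_rot: [[0.187, 0.982, 0.0], [0.982, -0.187, -0.0], [-0.0, 0.0, -1.0]]
ft_force: [1.0, -0.5, 0.3]
finger_gap: 0.002
grasp_force: 0.0
```

Emit:
apply_moves --moves '[{"tx": -0.0911, "ty": 0.034, "tz": 0, "rx": 0, "ry": 0, "rz": 0}, {"tx": -0.0911, "ty": 0.034, "tz": 0, "rx": 0, "ry": 0, "rz": 0}, {"tx": -0.0911, "ty": 0.034, "tz": 0, "rx": 0, "ry": 0, "rz": 0}, {"tx": -0.0911, "ty": 0.034, "tz": 0, "rx": 0, "ry": 0, "rz": 0}, {"tx": -0.0911, "ty": 0.034, "tz": 0, "rx": 0, "ry": 0, "rz": 0}, {"tx": 0, "ty": 0, "tz": 0, "rx": 0, "ry": 0, "rz": 0}]'

```text
t: 9.37
ee_pos: [0.5995, -0.0459, 0.1964]
tool_rot: [[0.193, 0.981, 0.001], [0.981, -0.193, -0.004], [-0.003, 0.002, -1.0]]
ft_force: [0.1, 0.4, 0.0]
finger_gap: 0.004
grasp_force: 0.0
```

```bash
python3 go.py .6076 -.0506 .092 -10.7
```

```text
t 9.3667 p [ 0.5995 -0.0459  0.1964] yaw -11.14 F [0.1 0.4 0. ] gap 0.4 grip 0.0 j [-15.  21.  83.  -0.  75.  -4.]
t units (in current axes) [-0.0066  0.0218  0.2612] (in final axes) [-0.0077  0.0222  0.2611] r units [ 0.001   0.0022 -0.0049] dist mm 104.85744923934537
```

Emit:
apply_moves --moves '[{"tx": -0.006, "ty": 0.022, "tz": 0, "rx": 0, "ry": 0, "rz": -0.003}, {"tx": 0, "ty": 0, "tz": 0.08, "rx": 0, "ry": 0, "rz": 0}, {"tx": 0, "ty": 0, "tz": 0.08, "rx": 0, "ry": 0, "rz": 0}, {"tx": 0, "ty": 0, "tz": 0.06, "rx": 0, "ry": 0, "rz": 0}, {"tx": 0, "ty": 0, "tz": 0.02, "rx": 0, "ry": 0, "rz": 0}, {"tx": 0, "ty": 0, "tz": 0, "rx": 0, "ry": 0, "rz": 0}, {"tx": 0, "ty": 0, "tz": 0, "rx": 0, "ry": 0, "rz": 0}]'

```text
t: 9.95
ee_pos: [0.6072, -0.0417, 0.1012]
tool_rot: [[0.178, 0.984, 0.0], [0.984, -0.178, 0.0], [0.0, 0.0, -1.0]]
ft_force: [0.4, 0.0, -0.6]
finger_gap: 0.005
grasp_force: 0.0
```

```bash
python3 go.py .6047 -.0658 .092 -10.7
```

```text
t 9.95 p [ 0.6072 -0.0417  0.1012] yaw -10.27 F [ 0.4  0.  -0.6] gap 0.5 grip 0.0 j [-14.  27.  89.   0.  64.  -4.]
t units (in current axes) [-0.0603  0.0047  0.0231] (in final axes) [-0.0602  0.0051  0.0231] r units [ 0.0002 -0.0001  0.0048] dist mm 25.88520227711779
```

Emit:
apply_moves --moves '[{"tx": 0, "ty": 0, "tz": 0.02, "rx": 0, "ry": 0, "rz": 0.004}, {"tx": -0.01, "ty": 0, "tz": 0, "rx": 0, "ry": 0, "rz": 0}, {"tx": -0.01, "ty": 0, "tz": 0, "rx": 0, "ry": 0, "rz": 0}, {"tx": -0.01, "ty": 0, "tz": 0, "rx": 0, "ry": 0, "rz": 0}, {"tx": -0.01, "ty": 0, "tz": 0, "rx": 0, "ry": 0, "rz": 0}]'

```text
t: 10.37
ee_pos: [0.6045, -0.058, 0.0942]
tool_rot: [[0.185, 0.983, 0.003], [0.983, -0.185, 0.001], [0.002, 0.002, -1.0]]
ft_force: [-1.3, 6.7, 11.0]
finger_gap: 0.008
grasp_force: 4.6
```

Emit:
apply_moves --moves '[{"tx": -0.007, "ty": 0, "tz": 0, "rx": 0, "ry": 0, "rz": 0}, {"tx": -0.007, "ty": 0, "tz": 0, "rx": 0, "ry": 0, "rz": 0}, {"tx": -0.006, "ty": 0, "tz": 0, "rx": 0, "ry": 0, "rz": 0}, {"tx": 0, "ty": 0, "tz": 0, "rx": 0, "ry": 0, "rz": 0}]'

```text
t: 10.7
ee_pos: [0.6036, -0.0634, 0.095]
tool_rot: [[0.186, 0.983, 0.005], [0.983, -0.186, 0.005], [0.006, 0.004, -1.0]]
ft_force: [1.2, 13.6, 9.8]
finger_gap: 0.001
grasp_force: 8.1
```

Emit:
apply_moves --moves '[{"tx": 0.01, "ty": 0, "tz": 0, "rx": 0, "ry": 0, "rz": 0}, {"tx": 0.02, "ty": 0, "tz": 0, "rx": 0, "ry": 0, "rz": 0}, {"tx": 0, "ty": 0, "tz": -0.06, "rx": 0, "ry": 0, "rz": 0}, {"tx": 0, "ty": 0, "tz": -0.1, "rx": 0, "ry": 0, "rz": 0}, {"tx": 0, "ty": 0, "tz": -0.1, "rx": 0, "ry": 0, "rz": 0}, {"tx": 0.1, "ty": 0, "tz": 0, "rx": 0, "ry": 0, "rz": 0}, {"tx": 0.1, "ty": 0, "tz": 0, "rx": 0, "ry": 0, "rz": 0}, {"tx": 0.1, "ty": 0, "tz": 0, "rx": 0, "ry": 0, "rz": 0}]' --jaw 0.35

```text
t: 11.37
ee_pos: [0.6272, 0.0636, 0.198]
tool_rot: [[0.188, 0.982, 0.002], [0.982, -0.188, -0.001], [-0.0, 0.002, -1.0]]
ft_force: [0.1, 0.4, 0.2]
finger_gap: 0.53
grasp_force: 0.0
```

Emit:
apply_moves --moves '[{"tx": 0.1, "ty": -0.035, "tz": 0, "rx": 0, "ry": 0, "rz": 0}, {"tx": 0.1, "ty": -0.035, "tz": 0, "rx": 0, "ry": 0, "rz": 0}, {"tx": 0, "ty": 0, "tz": 0, "rx": 0, "ry": 0, "rz": 0}]'

```text
t: 11.62
ee_pos: [0.6121, 0.1532, 0.1965]
tool_rot: [[0.179, 0.984, -0.001], [0.984, -0.179, 0.003], [0.003, -0.002, -1.0]]
ft_force: [-0.8, -0.2, 0.8]
finger_gap: 0.647
grasp_force: 0.0
```

```bash
cat > tabs.py <<'E'
from h import *
c=cam("top");P=cloud(c);M=np.zeros(P.shape[:2],bool);M[120:220,295:370]=1
with np.errstate(all='ignore'):M&=(P[...,2]>.095)&(P[...,2]<.13)
k,l,s,_=cv2.connectedComponentsWithStats(M.astype(np.uint8))
for i in range(1,k):
    q=P[l==i];r=cv2.minAreaRect((q[:,:2]*1000).astype(np.float32));d=np.array(r[0])-[603,-77.1]
    print(s[i],np.round(r[0],1),np.round(r[1],1),round(r[2],1),"rack xy",d@[.983,-.184],d@[.184,.983],np.median(q[:,2]))
E
python3 tabs.py; python3 go.py .5236 .383 .2 60.3
```

```text
[339 154   8  15  71] [607.1 -70.5] [10.1 33. ] 78.9 rack xy 2.8511052490234383 7.207260617065424 0.11375324956606979
[345 157   8  14  70] [601.1 -85.4] [10.  30.4] 78.4 rack xy -0.36138254394531155 -8.54238125915528 0.11423901191214719
[352 158   7  14  74] [ 598.3 -101.5] [10.8 31.5] 79.1 rack xy -0.1440300659179677 -24.89788089294434 0.11429912342295873
t 11.6667 p [0.6129 0.1499 0.1965] yaw -10.34 F [ 0.7 -0.3  0.7] gap 60.2 grip 0.0 j [ 4. 24. 79.  0. 77. 14.]
t units (in current axes) [ 0.5333 -0.3242 -0.0083] (in final axes) [ 0.4827  0.3957 -0.0087] r units [-2.000e-04 -4.000e-04 -7.849e-01] dist mm 249.6745494331185
```

```bash
python3 - <<'E'
from h import *
c=cam("top");P=cloud(c)[110:225,290:385].reshape(-1,3);g=c["image"][110:225,290:385].reshape(-1,3).mean(1)
d=P[:,:2]*1000-[603,-77.1];x=d@[.983,-.184];y=d@[.184,.983];z=P[:,2]*1000
for lo in range(-48,60,3):
    o=[]
    for m in ((abs(x+33)<14),(abs(x-33)<14)):
        k=m&(y>=lo)&(y<lo+3); o.append((int(k.sum()),np.round(np.nanmedian(z[k])),np.round(g[k].mean())))
    print(lo,o)
print("x profile")
for lo in range(-84,84,4):
    k=(x>=lo)&(x<lo+4)&(y>-30)&(y<5)
    print(lo,k.sum(),np.round(np.nanmedian(z[k])),np.round(g[k].mean()))
E
```

```text
-48 [(0, np.float64(nan), np.float64(nan)), (2, np.float64(78.0), np.float64(86.0))]
-45 [(7, np.float64(81.0), np.float64(76.0)), (9, np.float64(82.0), np.float64(81.0))]
-42 [(14, np.float64(81.0), np.float64(77.0)), (15, np.float64(82.0), np.float64(78.0))]
-39 [(12, np.float64(82.0), np.float64(79.0)), (16, np.float64(81.0), np.float64(73.0))]
-36 [(21, np.float64(79.0), np.float64(81.0)), (13, np.float64(73.0), np.float64(80.0))]
-33 [(5, np.float64(80.0), np.float64(128.0)), (10, np.float64(80.0), np.float64(141.0))]
-30 [(13, np.float64(79.0), np.float64(160.0)), (11, np.float64(80.0), np.float64(170.0))]
-27 [(14, np.float64(80.0), np.float64(176.0)), (11, np.float64(79.0), np.float64(175.0))]
-24 [(12, np.float64(80.0), np.float64(176.0)), (11, np.float64(78.0), np.float64(174.0))]
-21 [(18, np.float64(78.0), np.float64(164.0)), (18, np.float64(79.0), np.float64(156.0))]
-18 [(10, np.float64(75.0), np.float64(148.0)), (2, np.float64(78.0), np.float64(134.0))]
-15 [(12, np.float64(80.0), np.float64(155.0)), (13, np.float64(80.0), np.float64(156.0))]
-12 [(14, np.float64(79.0)
[... 2255 characters left out ...]
9.0 167.0
-40 23 79.0 168.0
-36 20 79.0 169.0
-32 22 80.0 166.0
-28 23 80.0 169.0
-24 21 80.0 167.0
-20 25 80.0 138.0
-16 48 97.0 59.0
-12 29 111.0 51.0
-8 23 114.0 43.0
-4 27 114.0 38.0
0 19 114.0 41.0
4 24 114.0 43.0
8 25 114.0 59.0
12 19 113.0 96.0
16 6 82.0 134.0
20 4 80.0 159.0
24 15 79.0 157.0
28 20 79.0 168.0
32 20 79.0 170.0
36 22 79.0 165.0
40 21 79.0 167.0
44 23 79.0 166.0
48 21 80.0 167.0
52 22 79.0 162.0
56 17 80.0 155.0
60 15 75.0 120.0
64 12 73.0 117.0
68 0 nan nan
72 0 nan nan
76 0 nan nan
80 0 nan nan
  return np.nanmean(a, axis, out=out, keepdims=keepdims)
<stdin>:7: RuntimeWarning: Mean of empty slice.
  ret = ret.dtype.type(ret / rcount)
<stdin>:12: RuntimeWarning: Mean of empty slice.
```

Both end plates are symmetric about my rack origin. The free slot runs from y≈+14 to +36 mm, about 22 mm wide for a 14 mm frame. That's enough, aiming for y≈+25. Now I'll fetch the frame.

Emit:
apply_moves --moves '[{"tx": 0.0762, "ty": -0.0463, "tz": 0, "rx": 0, "ry": 0, "rz": 0}, {"tx": 0.0762, "ty": -0.0463, "tz": 0, "rx": 0, "ry": 0, "rz": 0}, {"tx": 0.0762, "ty": -0.0463, "tz": 0, "rx": 0, "ry": 0, "rz": 0}, {"tx": 0.0762, "ty": -0.0463, "tz": 0, "rx": 0, "ry": 0, "rz": 0}, {"tx": 0.0762, "ty": -0.0463, "tz": 0, "rx": 0, "ry": 0, "rz": 0}, {"tx": 0.0762, "ty": -0.0463, "tz": 0, "rx": 0, "ry": 0, "rz": 0}, {"tx": 0.0762, "ty": -0.0463, "tz": 0, "rx": 0, "ry": 0, "rz": 0}]'

```text
t: 12.3
ee_pos: [0.5266, 0.3791, 0.1967]
tool_rot: [[0.187, 0.982, 0.001], [0.982, -0.187, -0.001], [-0.001, 0.001, -1.0]]
ft_force: [0.6, -1.1, -0.2]
finger_gap: 0.65
grasp_force: 0.0
```

Emit:
apply_moves --moves '[{"tx": 0, "ty": 0, "tz": 0, "rx": 0, "ry": 0, "rz": -0.0714}, {"tx": 0, "ty": 0, "tz": 0, "rx": 0, "ry": 0, "rz": -0.0714}, {"tx": 0, "ty": 0, "tz": 0, "rx": 0, "ry": 0, "rz": -0.0714}, {"tx": 0, "ty": 0, "tz": 0, "rx": 0, "ry": 0, "rz": -0.0714}, {"tx": 0, "ty": 0, "tz": 0, "rx": 0, "ry": 0, "rz": -0.0714}, {"tx": 0, "ty": 0, "tz": 0, "rx": 0, "ry": 0, "rz": -0.0714}]'

```text
t: 12.8
ee_pos: [0.5273, 0.3777, 0.1965]
tool_rot: [[-0.471, 0.882, 0.0], [0.882, 0.471, -0.001], [-0.001, -0.0, -1.0]]
ft_force: [0.5, -0.2, -0.6]
finger_gap: 0.651
grasp_force: 0.0
```

Emit:
apply_moves --moves '[{"tx": 0, "ty": 0, "tz": 0, "rx": 0, "ry": 0, "rz": -0.0714}, {"tx": 0, "ty": 0, "tz": 0, "rx": 0, "ry": 0, "rz": -0.0714}, {"tx": 0, "ty": 0, "tz": 0, "rx": 0, "ry": 0, "rz": -0.0714}, {"tx": 0, "ty": 0, "tz": 0, "rx": 0, "ry": 0, "rz": -0.0714}, {"tx": 0, "ty": 0, "tz": 0, "rx": 0, "ry": 0, "rz": -0.0714}, {"tx": 0, "ty": 0, "tz": 0.05, "rx": 0, "ry": 0, "rz": 0}, {"tx": 0, "ty": 0, "tz": 0.05, "rx": 0, "ry": 0, "rz": 0}, {"tx": 0, "ty": 0, "tz": 0, "rx": 0, "ry": 0, "rz": 0}]'

```text
t: 13.47
ee_pos: [0.5251, 0.3766, 0.1525]
tool_rot: [[-0.865, 0.501, -0.006], [0.501, 0.865, -0.004], [0.003, -0.006, -1.0]]
ft_force: [-1.1, -0.9, -1.0]
finger_gap: 0.65
grasp_force: 0.0
```

```bash
python3 go.py .5236 .383 .104 60.3; python3 -c "
from h import *
c=cam('scene');cv2.imwrite('pics/s2.png',cv2.resize(c['image'][60:200,120:270],None,fx=4,fy=4,interpolation=2)[:,:,::-1])"
```

```text
t 13.4667 p [0.5251 0.3766 0.1525] yaw 59.9 F [-1.1 -0.9 -1. ] gap 60.5 grip 0.0 j [ 26.  28.  79.  -0.  73. -34.]
t units (in current axes) [0.0109 0.0128 0.1213] (in final axes) [0.0112 0.0121 0.1214] r units [-0.004  -0.002  -0.0044] dist mm 48.994916523709605
```

View pics/s2.png

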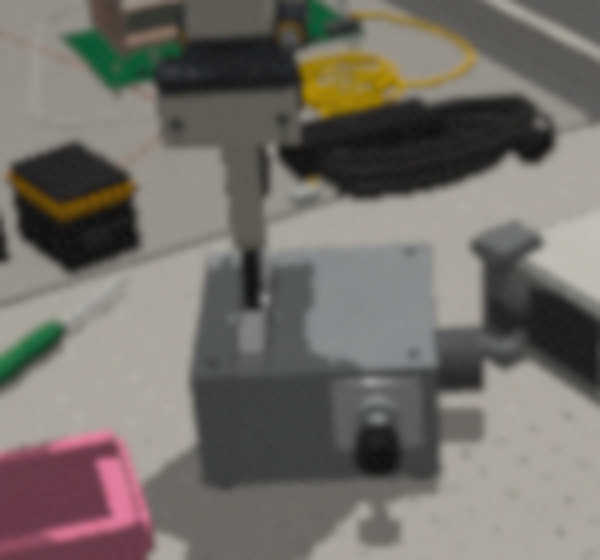

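The near finger at about (245,230) lines up over the tab. I'll descend and grip.

Emit:
apply_moves --moves '[{"tx": 0.011, "ty": 0.0125, "tz": 0, "rx": 0, "ry": 0, "rz": -0.004}, {"tx": 0, "ty": 0, "tz": 0.03, "rx": 0, "ry": 0, "rz": 0}, {"tx": 0, "ty": 0, "tz": 0.035, "rx": 0, "ry": 0, "rz": 0}, {"tx": 0, "ty": 0, "tz": 0.03, "rx": 0, "ry": 0, "rz": 0}, {"tx": 0, "ty": 0, "tz": 0.01, "rx": 0, "ry": 0, "rz": 0}, {"tx": 0, "ty": 0, "tz": 0, "rx": 0, "ry": 0, "rz": 0}, {"tx": 0, "ty": 0, "tz": 0, "rx": 0, "ry": 0, "rz": 0}]'

```text
t: 14.1
ee_pos: [0.5248, 0.3862, 0.1147]
tool_rot: [[-0.87, 0.494, -0.0], [0.494, 0.87, -0.0], [0.0, -0.0, -1.0]]
ft_force: [-0.2, -0.2, 0.2]
finger_gap: 0.65
grasp_force: 0.0
```

```bash
python3 go.py .5236 .383 .104 60.3
```

```text
t 14.1 p [0.5248 0.3862 0.1147] yaw 60.41 F [-0.2 -0.2  0.2] gap 60.5 grip 0.0 j [ 27.  30.  81.  -0.  69. -34.]
t units (in current axes) [-0.0014 -0.0085  0.0267] (in final axes) [-0.0014 -0.0085  0.0267] r units [-0.     -0.      0.0012] dist mm 11.233973111369579
```

Emit:
apply_moves --moves '[{"tx": -0.0015, "ty": -0.0085, "tz": 0.013, "rx": 0, "ry": 0, "rz": 0}, {"tx": 0, "ty": 0, "tz": 0.012, "rx": 0, "ry": 0, "rz": 0}, {"tx": 0, "ty": 0, "tz": 0, "rx": 0, "ry": 0, "rz": 0}]'

```text
t: 14.35
ee_pos: [0.5231, 0.3825, 0.1039]
tool_rot: [[-0.869, 0.494, -0.001], [0.494, 0.869, -0.001], [0.001, -0.001, -1.0]]
ft_force: [-0.1, 0.5, -0.4]
finger_gap: 0.653
grasp_force: 0.0
```

Emit:
apply_moves --moves '[{"tx": 0, "ty": 0, "tz": 0, "rx": 0, "ry": 0, "rz": 0}, {"tx": 0, "ty": 0, "tz": 0, "rx": 0, "ry": 0, "rz": 0}, {"tx": 0, "ty": 0, "tz": 0, "rx": 0, "ry": 0, "rz": 0}, {"tx": 0, "ty": 0, "tz": 0, "rx": 0, "ry": 0, "rz": 0}, {"tx": 0, "ty": 0, "tz": 0, "rx": 0, "ry": 0, "rz": 0}, {"tx": 0, "ty": 0, "tz": 0, "rx": 0, "ry": 0, "rz": 0}]' --jaw 1 --force 25

```text
t: 14.85
ee_pos: [0.5237, 0.383, 0.1049]
tool_rot: [[-0.87, 0.494, 0.0], [0.494, 0.87, 0.0], [-0.0, 0.0, -1.0]]
ft_force: [-0.5, 0.4, 0.5]
finger_gap: 0.344
grasp_force: 25.0
```

Emit:
apply_moves --moves '[{"tx": 0, "ty": 0, "tz": -0.03, "rx": 0, "ry": 0, "rz": 0}, {"tx": 0, "ty": 0, "tz": -0.05, "rx": 0, "ry": 0, "rz": 0}, {"tx": 0, "ty": 0, "tz": -0.06, "rx": 0, "ry": 0, "rz": 0}, {"tx": 0, "ty": 0, "tz": -0.06, "rx": 0, "ry": 0, "rz": 0}, {"tx": 0, "ty": 0, "tz": -0.06, "rx": 0, "ry": 0, "rz": 0}, {"tx": 0, "ty": 0, "tz": -0.05, "rx": 0, "ry": 0, "rz": 0}, {"tx": 0, "ty": 0, "tz": -0.02, "rx": 0, "ry": 0, "rz": 0}, {"tx": 0, "ty": 0, "tz": 0, "rx": 0, "ry": 0, "rz": 0}]'

```text
t: 15.52
ee_pos: [0.5246, 0.3834, 0.2399]
tool_rot: [[-0.87, 0.494, 0.005], [0.494, 0.87, 0.002], [-0.003, 0.004, -1.0]]
ft_force: [0.0, -0.3, -1.6]
finger_gap: 0.337
grasp_force: 25.0
```

```bash
python3 go.py .6077 -.052 .235 -10.7
```

```text
t 15.5167 p [0.5246 0.3834 0.2399] yaw 60.4 F [ 0.  -0.3 -1.6] gap 31.4 grip 24.999783039093018 j [ 26.  25.  72.   0.  83. -34.]
t units (in current axes) [-0.7184 -0.844   0.0105] (in final axes) [-1.0311  0.4064  0.0121] r units [ 3.6e-03 -1.0e-04  7.9e-01] dist mm 443.3423019460497
```

Emit:
apply_moves --moves '[{"tx": -0.0553, "ty": -0.0649, "tz": 0, "rx": 0, "ry": 0, "rz": 0}, {"tx": -0.0553, "ty": -0.0649, "tz": 0, "rx": 0, "ry": 0, "rz": 0}, {"tx": -0.0553, "ty": -0.0649, "tz": 0, "rx": 0, "ry": 0, "rz": 0}, {"tx": -0.0553, "ty": -0.0649, "tz": 0, "rx": 0, "ry": 0, "rz": 0}, {"tx": -0.0553, "ty": -0.0649, "tz": 0, "rx": 0, "ry": 0, "rz": 0}, {"tx": -0.0553, "ty": -0.0649, "tz": 0, "rx": 0, "ry": 0, "rz": 0}, {"tx": -0.0553, "ty": -0.0649, "tz": 0, "rx": 0, "ry": 0, "rz": 0}, {"tx": -0.0553, "ty": -0.0649, "tz": 0, "rx": 0, "ry": 0, "rz": 0}]'

```text
t: 16.18
ee_pos: [0.5739, 0.1133, 0.2349]
tool_rot: [[-0.87, 0.494, -0.003], [0.494, 0.87, 0.0], [0.003, -0.001, -1.0]]
ft_force: [1.1, -0.6, -1.5]
finger_gap: 0.342
grasp_force: 25.0
```

Emit:
apply_moves --moves '[{"tx": -0.0553, "ty": -0.0649, "tz": 0, "rx": 0, "ry": 0, "rz": 0}, {"tx": -0.0553, "ty": -0.0649, "tz": 0, "rx": 0, "ry": 0, "rz": 0}, {"tx": -0.0553, "ty": -0.0649, "tz": 0, "rx": 0, "ry": 0, "rz": 0}, {"tx": -0.0553, "ty": -0.0649, "tz": 0, "rx": 0, "ry": 0, "rz": 0}, {"tx": -0.0553, "ty": -0.0649, "tz": 0, "rx": 0, "ry": 0, "rz": 0}, {"tx": 0, "ty": 0, "tz": 0, "rx": 0, "ry": 0, "rz": 0.0658}, {"tx": 0, "ty": 0, "tz": 0, "rx": 0, "ry": 0, "rz": 0.0658}, {"tx": 0, "ty": 0, "tz": 0, "rx": 0, "ry": 0, "rz": 0.0658}]'

```text
t: 16.85
ee_pos: [0.606, -0.0536, 0.2345]
tool_rot: [[-0.672, 0.74, -0.003], [0.74, 0.672, 0.001], [0.003, -0.002, -1.0]]
ft_force: [0.2, -0.4, -0.9]
finger_gap: 0.338
grasp_force: 25.0
```

Emit:
apply_moves --moves '[{"tx": 0, "ty": 0, "tz": 0, "rx": 0, "ry": 0, "rz": 0.0658}, {"tx": 0, "ty": 0, "tz": 0, "rx": 0, "ry": 0, "rz": 0.0658}, {"tx": 0, "ty": 0, "tz": 0, "rx": 0, "ry": 0, "rz": 0.0658}, {"tx": 0, "ty": 0, "tz": 0, "rx": 0, "ry": 0, "rz": 0.0658}, {"tx": 0, "ty": 0, "tz": 0, "rx": 0, "ry": 0, "rz": 0.0658}, {"tx": 0, "ty": 0, "tz": 0, "rx": 0, "ry": 0, "rz": 0.0658}, {"tx": 0, "ty": 0, "tz": 0, "rx": 0, "ry": 0, "rz": 0.0658}, {"tx": 0, "ty": 0, "tz": 0, "rx": 0, "ry": 0, "rz": 0.0658}]'

```text
t: 17.52
ee_pos: [0.606, -0.0524, 0.2347]
tool_rot: [[0.088, 0.996, -0.003], [0.996, -0.088, 0.001], [0.001, -0.003, -1.0]]
ft_force: [-0.7, -0.2, -1.3]
finger_gap: 0.344
grasp_force: 25.0
```

Emit:
apply_moves --moves '[{"tx": 0, "ty": 0, "tz": 0, "rx": 0, "ry": 0, "rz": 0.0658}, {"tx": 0, "ty": 0, "tz": 0, "rx": 0, "ry": 0, "rz": 0}, {"tx": 0, "ty": 0, "tz": 0, "rx": 0, "ry": 0, "rz": 0}]'

```text
t: 17.77
ee_pos: [0.6062, -0.0524, 0.2352]
tool_rot: [[0.182, 0.983, -0.002], [0.983, -0.182, 0.001], [0.0, -0.002, -1.0]]
ft_force: [0.5, -0.1, -0.7]
finger_gap: 0.34
grasp_force: 25.0
```

```bash
python3 go.py .6077 -.052 .195 -10.7
```

```text
t 17.7667 p [ 0.6062 -0.0524  0.2352] yaw -10.49 F [ 0.5 -0.1 -0.7] gap 31.6 grip 25.000215768814087 j [-15.  21.  79.  -0.  81.  -5.]
t units (in current axes) [0.0017 0.0037 0.1006] (in final axes) [0.0017 0.0035 0.1006] r units [-0.0016 -0.0001  0.0024] dist mm 40.273881134305945
```

Emit:
apply_moves --moves '[{"tx": 0.0017, "ty": 0.0035, "tz": 0.02, "rx": 0, "ry": 0, "rz": 0.002}, {"tx": 0, "ty": 0, "tz": 0.03, "rx": 0, "ry": 0, "rz": 0}, {"tx": 0, "ty": 0, "tz": 0.025, "rx": 0, "ry": 0, "rz": 0}, {"tx": 0, "ty": 0, "tz": 0, "rx": 0, "ry": 0, "rz": 0}, {"tx": 0, "ty": 0, "tz": 0, "rx": 0, "ry": 0, "rz": 0}]'

```text
t: 18.18
ee_pos: [0.6077, -0.0519, 0.2054]
tool_rot: [[0.187, 0.982, -0.002], [0.982, -0.187, 0.001], [0.0, -0.003, -1.0]]
ft_force: [-0.7, -0.8, -1.5]
finger_gap: 0.341
grasp_force: 25.0
```

```bash
python3 go.py .6077 -.052 .1 -10.7;  python3 - <<'E' 2>/dev/null
from h import *
c=cam("scene");Pc=cloud(c);P=Pc.reshape(-1,3);g=c["image"].reshape(-1,3).mean(1)
d=P[:,:2]*1000-[603,-77.1];x=d@[.983,-.184];y=d@[.184,.983];z=P[:,2]*1000
near=(abs(x)<75)&(y>-45)&(y<55)&(g>100)
for lo in range(60,200,8):
    k=near&(z>=lo)&(z<lo+8)
    if k.sum()>5: print(lo,k.sum(),"x",np.percentile(x[k],[2,98]).round(1),"y",np.percentile(y[k],[2,10,50,90,98]).round(1))
t=(abs(x)<20)&(y>-45)&(y<55)&(g<70)&(z>95)&(z<113)
h,e=np.histogram(y[t],bins=range(-45,50,3));print(list(zip(e,h)))
cv2.imwrite('pics/s3.png',cv2.resize(c['image'][110:310,260:430],None,fx=3,fy=3,interpolation=2)[:,:,::-1])
E
```

```text
t 18.1833 p [ 0.6077 -0.0519  0.2054] yaw -10.79 F [-0.7 -0.8 -1.5] gap 31.7 grip 24.99976336956024 j [-15.  22.  81.   0.  77.  -5.]
t units (in current axes) [-2.000e-04  7.000e-04  2.635e-01] (in final axes) [-1.000e-04 -0.000e+00  2.635e-01] r units [-0.0016 -0.0002 -0.001 ] dist mm 105.39698119639246
60 6 x [-68.8 -66.3] y [39.4 39.4 42.9 45.9 46.3]
68 118 x [-64.6  66. ] y [-32.8 -31.7 -13.   12.2  42. ]
76 694 x [-59.5  58.1] y [-34.  -31.7 -14.3   8.5  43.8]
124 8 x [-46.    9.8] y [18.5 19.3 21.5 25.4 26.8]
132 67 x [-46.3  42.7] y [14.4 15.1 16.1 23.9 30.6]
140 11 x [-46.5  44.3] y [14.5 15.  26.2 29.1 30.8]
148 8 x [-46.5  42.9] y [13.9 14.2 21.8 29.8 29.9]
156 13 x [-45.8  43.1] y [14.1 14.5 15.9 30.  30.4]
164 9 x [-46.6  42.8] y [15.3 15.6 15.9 29.4 30.1]
172 18 x [-60.7  56.8] y [14.8 15.1 15.6 19.8 28.9]
180 275 x [-61.3  57.9] y [14.1 15.  18.2 27.6 29.7]
188 90 x [-59.2  56.6] y [14.4 15.2 20.3 26.4 28.6]
196 12 x [-28.4  28.3] y [12.8 12.8 14.3 15.1 15.2]
[(np.int64(-45), np.int64(0)), (np.int64(-42), np.int64(0)), (np.int64(-39), np.int64(0)), (np.int64(-36), np.int64(1)), (np.int64(-33), np.int64(84)), (np.int64(-30), np.int64(35)), (np.int64(-27), np.int64(9)), (np.int64(-24), np.int64(6)), (np.int64(-21), np.int64(0)), (np.int64(-18), np.int64(30)), (np.int64(-15), np.int64(49)), (np.int64(-12), np.int64(19)), (np.int64(-9), np.int64(20)), (np.int64(-6), np.int64(0)), (np.int64(-3), np.int64(19)), (np.int64(0), np.int64(49)), (np.int64(3), np.int64(20)), (np.int64(6), np.int64(10)), (np.int64(9), np.int64(1)), (np.int64(12), np.int64(0)), (np.int64(15), np.int64(0)), (np.int64(18), np.int64(0)), (np.int64(21), np.int64(0)), (np.int64(24), np.int64(0)), (np.int64(27), np.int64(0)), (np.int64(30), np.int64(0)), (np.int64(33), np.int64(0)), (np.int64(36), np.int64(0)), (np.int64(39), np.int64(0)), (np.int64(42), np.int64(0)), (np.int64(45), np.int64(0))]
```

View pics/s3.png

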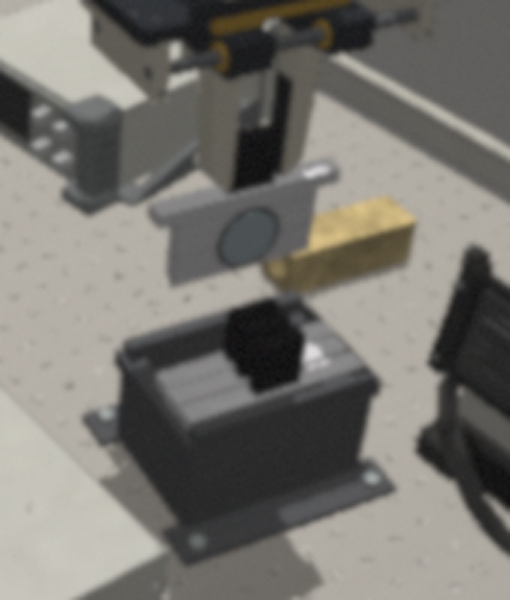

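The held frame sits over the empty slot with about 4-5 mm to its neighbour, and its x is centred within about 1 mm of the stored ones. I'll lower it in stages while watching the force.

Emit:
apply_moves --moves '[{"tx": 0, "ty": 0.002, "tz": 0.04, "rx": 0, "ry": 0, "rz": 0}, {"tx": 0, "ty": 0, "tz": 0.04, "rx": 0, "ry": 0, "rz": 0}, {"tx": 0, "ty": 0, "tz": 0.03, "rx": 0, "ry": 0, "rz": 0}, {"tx": 0, "ty": 0, "tz": 0.02, "rx": 0, "ry": 0, "rz": 0}, {"tx": 0, "ty": 0, "tz": 0.02, "rx": 0, "ry": 0, "rz": 0}, {"tx": 0, "ty": 0, "tz": 0.02, "rx": 0, "ry": 0, "rz": 0}, {"tx": 0, "ty": 0, "tz": 0, "rx": 0, "ry": 0, "rz": 0}]'

```text
t: 18.82
ee_pos: [0.6085, -0.0522, 0.1373]
tool_rot: [[0.188, 0.982, -0.002], [0.982, -0.188, 0.0], [0.0, -0.002, -1.0]]
ft_force: [0.2, 0.5, -1.7]
finger_gap: 0.342
grasp_force: 25.0
```

```bash
python3 go.py .6085 -.052 .097 -10.7
```

```text
t 18.8167 p [ 0.6085 -0.0522  0.1373] yaw -10.83 F [ 0.2  0.5 -1.7] gap 31.9 grip 24.999810755252838 j [-15.  25.  86.  -0.  69.  -5.]
t units (in current axes) [4.000e-04 1.000e-04 1.008e-01] (in final axes) [ 4.000e-04 -1.000e-04  1.008e-01] r units [-0.0013 -0.0001 -0.0015] dist mm 40.30325091614162
```

No contact. Continuing.

Emit:
apply_moves --moves '[{"tx": 0, "ty": 0, "tz": 0.02, "rx": 0, "ry": 0, "rz": 0}, {"tx": 0, "ty": 0, "tz": 0.02, "rx": 0, "ry": 0, "rz": 0}, {"tx": 0, "ty": 0, "tz": 0.02, "rx": 0, "ry": 0, "rz": 0}, {"tx": 0, "ty": 0, "tz": 0, "rx": 0, "ry": 0, "rz": 0}]'

```text
t: 19.15
ee_pos: [0.608, -0.0521, 0.1126]
tool_rot: [[0.188, 0.982, -0.003], [0.982, -0.188, 0.001], [0.0, -0.003, -1.0]]
ft_force: [-0.6, 1.0, -1.2]
finger_gap: 0.343
grasp_force: 25.0
```

Emit:
apply_moves --moves '[{"tx": 0, "ty": 0, "tz": 0.01, "rx": 0, "ry": 0, "rz": 0}, {"tx": 0, "ty": 0, "tz": 0.01, "rx": 0, "ry": 0, "rz": 0}, {"tx": 0, "ty": 0, "tz": 0.01, "rx": 0, "ry": 0, "rz": 0}, {"tx": 0, "ty": 0, "tz": 0.01, "rx": 0, "ry": 0, "rz": 0}, {"tx": 0, "ty": 0, "tz": 0, "rx": 0, "ry": 0, "rz": 0}, {"tx": 0, "ty": 0, "tz": 0, "rx": 0, "ry": 0, "rz": 0}]'

```text
t: 19.65
ee_pos: [0.609, -0.0523, 0.0984]
tool_rot: [[0.188, 0.982, -0.001], [0.982, -0.188, 0.0], [0.0, -0.001, -1.0]]
ft_force: [0.1, -0.1, -0.6]
finger_gap: 0.342
grasp_force: 25.0
```

Emit:
apply_moves --moves '[{"tx": 0, "ty": 0, "tz": 0.004, "rx": 0, "ry": 0, "rz": 0}, {"tx": 0, "ty": 0, "tz": 0.003, "rx": 0, "ry": 0, "rz": 0}, {"tx": 0, "ty": 0, "tz": 0, "rx": 0, "ry": 0, "rz": 0}, {"tx": 0, "ty": 0, "tz": 0, "rx": 0, "ry": 0, "rz": 0}]'

```text
t: 19.98
ee_pos: [0.6092, -0.0524, 0.0959]
tool_rot: [[0.188, 0.982, 0.0], [0.982, -0.188, -0.0], [-0.0, 0.0, -1.0]]
ft_force: [-0.5, -0.1, -1.4]
finger_gap: 0.347
grasp_force: 25.0
```

Emit:
apply_moves --moves '[{"tx": 0, "ty": 0, "tz": 0, "rx": 0, "ry": 0, "rz": 0}, {"tx": 0, "ty": 0, "tz": 0, "rx": 0, "ry": 0, "rz": 0}, {"tx": 0, "ty": 0, "tz": 0, "rx": 0, "ry": 0, "rz": 0}, {"tx": 0, "ty": 0, "tz": 0, "rx": 0, "ry": 0, "rz": 0}, {"tx": 0, "ty": 0, "tz": 0, "rx": 0, "ry": 0, "rz": 0}, {"tx": 0, "ty": 0, "tz": 0, "rx": 0, "ry": 0, "rz": 0}]' --jaw 0.3

```text
t: 20.48
ee_pos: [0.6092, -0.0523, 0.0959]
tool_rot: [[0.188, 0.982, 0.0], [0.982, -0.188, -0.0], [0.0, 0.0, -1.0]]
ft_force: [-0.2, 0.5, 0.4]
finger_gap: 0.689
grasp_force: 0.0
```

Emit:
apply_moves --moves '[{"tx": 0, "ty": 0, "tz": -0.03, "rx": 0, "ry": 0, "rz": 0}, {"tx": 0, "ty": 0, "tz": -0.08, "rx": 0, "ry": 0, "rz": 0}, {"tx": 0, "ty": 0, "tz": -0.09, "rx": 0, "ry": 0, "rz": 0}, {"tx": 0.1, "ty": 0, "tz": 0, "rx": 0, "ry": 0, "rz": 0}, {"tx": 0.1, "ty": 0, "tz": 0, "rx": 0, "ry": 0, "rz": 0}, {"tx": 0.1, "ty": 0, "tz": 0, "rx": 0, "ry": 0, "rz": 0}, {"tx": 0.1, "ty": 0, "tz": 0, "rx": 0, "ry": 0, "rz": 0}, {"tx": 0.1, "ty": -0.03, "tz": 0, "rx": 0, "ry": 0, "rz": 0}]'

```text
t: 21.15
ee_pos: [0.6366, 0.1475, 0.1759]
tool_rot: [[0.189, 0.982, 0.002], [0.982, -0.189, -0.0], [0.0, 0.002, -1.0]]
ft_force: [0.2, 1.4, 0.0]
finger_gap: 0.699
grasp_force: 0.0
```

```bash
python3 tabs.py; python3 go.py .5324 .257 .2 -29.7
python3 - <<'E'
from h import *
c=cam("top");cv2.imwrite("pics/top2.png",cv2.resize(c["image"][115:225,190:390],None,fx=4,fy=4,interpolation=2)[:,:,::-1])
E
```

```text
[333 153   7  15  67] [608.9 -53.2] [10.  30.6] 76.9 rack xy 1.4121335998535165 24.618390579986567 0.11497647470191545
[340 154  13  17 141] [603.9 -77.6] [25.6 32.5] 78.0 rack xy 1.019099755859376 -0.29218283386231025 0.11403708985442965
[352 158   7  14  71] [ 598.6 -101.2] [10.7 31.4] 82.8 rack xy 0.09320900878906367 -24.516784930419927 0.11439552346723239
t 21.2 p [0.6338 0.1563 0.1758] yaw -10.6 F [-1.6  3.6 -0.2] gap 65.1 grip 0.0 j [ 4. 27. 77.  0. 76. 14.]
t units (in current axes) [ 0.201  -0.2955 -0.0591] (in final axes) [ 0.093  -0.3449 -0.0605] r units [-0.0013 -0.0032  0.2122] dist mm 144.90278155783102
```

View pics/top2.png

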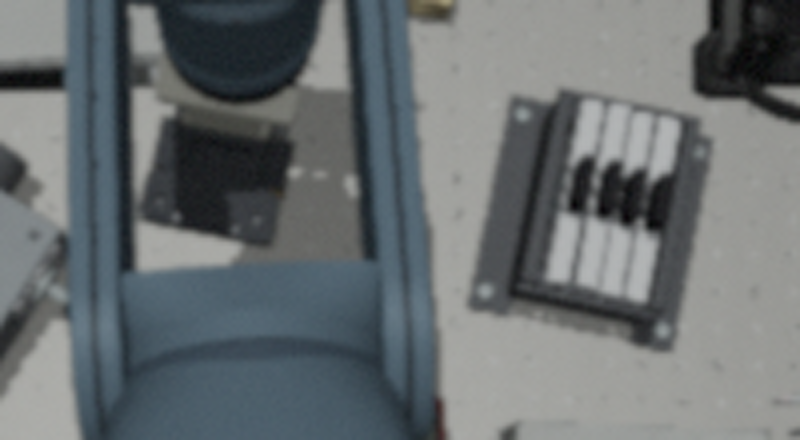

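All four tabs show in the rack, at y = +24.6, about +7, -8.5 and -24.5 mm, with tops near 0.114 m, so they are hanging. Next is the knob.

Emit:
apply_moves --moves '[{"tx": 0.0503, "ty": -0.074, "tz": -0.015, "rx": 0, "ry": 0, "rz": 0}, {"tx": 0.0503, "ty": -0.074, "tz": -0.015, "rx": 0, "ry": 0, "rz": 0}, {"tx": 0.0503, "ty": -0.074, "tz": -0.015, "rx": 0, "ry": 0, "rz": 0}, {"tx": 0.0503, "ty": -0.074, "tz": -0.015, "rx": 0, "ry": 0, "rz": 0}, {"tx": 0, "ty": 0, "tz": 0, "rx": 0, "ry": 0, "rz": 0.07}, {"tx": 0, "ty": 0, "tz": 0, "rx": 0, "ry": 0, "rz": 0.07}, {"tx": 0, "ty": 0, "tz": 0, "rx": 0, "ry": 0, "rz": 0.072}, {"tx": 0, "ty": 0, "tz": 0, "rx": 0, "ry": 0, "rz": 0}]'

```text
t: 21.92
ee_pos: [0.5337, 0.2474, 0.2001]
tool_rot: [[0.502, 0.865, 0.0], [0.865, -0.502, -0.0], [0.0, 0.0, -1.0]]
ft_force: [0.1, -0.3, 0.1]
finger_gap: 0.698
grasp_force: 0.0
```

```bash
python3 go.py .5324 .257 .09 -29.7
```

```text
t 21.9167 p [0.5337 0.2474 0.2001] yaw -30.13 F [ 0.1 -0.3  0.1] gap 64.9 grip 0.0 j [14. 20. 85. -0. 75. 44.]
t units (in current axes) [ 0.0192 -0.015   0.2752] (in final axes) [ 0.0193 -0.0148  0.2752] r units [ 0.0003 -0.     -0.0048] dist mm 110.52313343864763
```

Emit:
apply_moves --moves '[{"tx": 0.0192, "ty": -0.015, "tz": 0.03, "rx": 0, "ry": 0, "rz": -0.004}, {"tx": 0, "ty": 0, "tz": 0.08, "rx": 0, "ry": 0, "rz": 0}, {"tx": 0, "ty": 0, "tz": 0.08, "rx": 0, "ry": 0, "rz": 0}, {"tx": 0, "ty": 0, "tz": 0.06, "rx": 0, "ry": 0, "rz": 0}, {"tx": 0, "ty": 0, "tz": 0.02, "rx": 0, "ry": 0, "rz": 0}, {"tx": 0, "ty": 0, "tz": 0, "rx": 0, "ry": 0, "rz": 0}, {"tx": 0, "ty": 0, "tz": 0, "rx": 0, "ry": 0, "rz": 0}]'

```text
t: 22.5
ee_pos: [0.5327, 0.2573, 0.0919]
tool_rot: [[0.492, 0.87, -0.0], [0.87, -0.492, -0.0], [-0.0, -0.0, -1.0]]
ft_force: [0.3, -0.7, 0.7]
finger_gap: 0.7
grasp_force: 0.0
```

```bash
python3 go.py .5324 .257 .04 -29.7;  python3 - <<'E' 2>/dev/null
from h import *
c=cam('scene');cv2.imwrite('pics/s4.png',cv2.resize(c['image'][60:200,140:290],None,fx=4,fy=4,interpolation=2)[:,:,::-1])
E
```

```text
t 22.5 p [0.5327 0.2573 0.0919] yaw -29.49 F [ 0.3 -0.7  0.7] gap 65.1 grip 0.0 j [15. 26. 92.  0. 62. 44.]
t units (in current axes) [-0.0012 -0.0003  0.1297] (in final axes) [-0.0012 -0.0003  0.1297] r units [-0.0002  0.0001  0.0024] dist mm 51.87438426186585
```

View pics/s4.png

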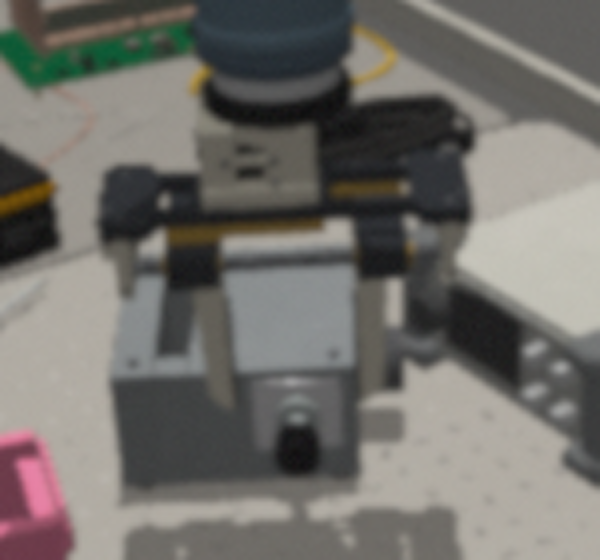

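The fingers, at about x=215 and 370, straddle the knob at (297,440), and the well is empty. I'll descend and grip.

Emit:
apply_moves --moves '[{"tx": 0, "ty": 0, "tz": 0.04, "rx": 0, "ry": 0, "rz": 0}, {"tx": 0, "ty": 0, "tz": 0.05, "rx": 0, "ry": 0, "rz": 0}, {"tx": 0, "ty": 0, "tz": 0.04, "rx": 0, "ry": 0, "rz": 0}, {"tx": 0, "ty": 0, "tz": 0, "rx": 0, "ry": 0, "rz": 0}, {"tx": 0, "ty": 0, "tz": 0, "rx": 0, "ry": 0, "rz": 0}]'

```text
t: 22.97
ee_pos: [0.5331, 0.2574, 0.0409]
tool_rot: [[0.493, 0.87, 0.001], [0.87, -0.493, 0.0], [0.001, 0.001, -1.0]]
ft_force: [-0.2, 0.6, 0.4]
finger_gap: 0.704
grasp_force: 0.0
```

Emit:
apply_moves --moves '[{"tx": 0, "ty": 0, "tz": 0, "rx": 0, "ry": 0, "rz": 0}, {"tx": 0, "ty": 0, "tz": 0, "rx": 0, "ry": 0, "rz": 0}, {"tx": 0, "ty": 0, "tz": 0, "rx": 0, "ry": 0, "rz": 0}, {"tx": 0, "ty": 0, "tz": 0, "rx": 0, "ry": 0, "rz": 0}, {"tx": 0, "ty": 0, "tz": 0, "rx": 0, "ry": 0, "rz": 0}, {"tx": 0, "ty": 0, "tz": 0, "rx": 0, "ry": 0, "rz": 0}, {"tx": 0, "ty": 0, "tz": 0, "rx": 0, "ry": 0, "rz": 0}]' --jaw 1 --force 35

```text
t: 23.55
ee_pos: [0.5311, 0.2579, 0.04]
tool_rot: [[0.494, 0.87, -0.003], [0.87, -0.494, 0.001], [-0.0, -0.003, -1.0]]
ft_force: [-3.2, 2.3, 2.9]
finger_gap: 0.266
grasp_force: 35.0
```

Emit:
apply_moves --moves '[{"tx": -0.01, "ty": 0, "tz": 0, "rx": 0, "ry": 0, "rz": 0}, {"tx": -0.01, "ty": 0, "tz": 0, "rx": 0, "ry": 0, "rz": 0}, {"tx": -0.01, "ty": 0, "tz": 0, "rx": 0, "ry": 0, "rz": 0}, {"tx": -0.01, "ty": 0, "tz": 0, "rx": 0, "ry": 0, "rz": 0}, {"tx": -0.01, "ty": 0, "tz": 0, "rx": 0, "ry": 0, "rz": 0}, {"tx": -0.01, "ty": 0, "tz": 0, "rx": 0, "ry": 0, "rz": 0}, {"tx": -0.01, "ty": 0, "tz": 0, "rx": 0, "ry": 0, "rz": 0}, {"tx": -0.005, "ty": 0, "tz": 0, "rx": 0, "ry": 0, "rz": 0}]'

```text
t: 24.22
ee_pos: [0.5156, 0.2317, 0.0401]
tool_rot: [[0.494, 0.87, -0.003], [0.87, -0.494, 0.001], [-0.001, -0.003, -1.0]]
ft_force: [-4.8, 4.0, 4.4]
finger_gap: 0.27
grasp_force: 35.0
```

Emit:
apply_moves --moves '[{"tx": 0, "ty": 0, "tz": 0, "rx": 0, "ry": 0, "rz": 0}, {"tx": 0, "ty": 0, "tz": 0, "rx": 0, "ry": 0, "rz": 0}, {"tx": 0, "ty": 0, "tz": 0, "rx": 0, "ry": 0, "rz": 0}]'

```text
t: 24.47
ee_pos: [0.5158, 0.2319, 0.04]
tool_rot: [[0.494, 0.87, -0.003], [0.87, -0.494, 0.001], [-0.001, -0.003, -1.0]]
ft_force: [-5.6, 3.3, 6.3]
finger_gap: 0.27
grasp_force: 35.0
```

```bash
python3 go.py .5163 .2318 .04 -29.7; python3 -c "
from h import *
p=manip.read_state()['ee_pos'];print('travel mm',1000*(.4867-p[:2]@[.494,.87]))"
```

```text
t 24.4667 p [0.5158 0.2319 0.04  ] yaw -29.59 F [-5.6  3.3  6.3] gap 25.1 grip 35.00611283350736 j [13. 27. 98.  0. 54. 42.]
t units (in current axes) [0.0004 0.0013 0.0001] (in final axes) [0.0004 0.0013 0.0001] r units [-0.0022  0.0005  0.0013] dist mm 0.5471224501648323
travel mm 30.147179607207363
```

Travel is 30 mm and the force along the rod is near zero, so I'll release, rise and check.

Emit:
apply_moves --moves '[{"tx": 0, "ty": 0, "tz": 0, "rx": 0, "ry": 0, "rz": 0}, {"tx": 0, "ty": 0, "tz": 0, "rx": 0, "ry": 0, "rz": 0}, {"tx": 0, "ty": 0, "tz": 0, "rx": 0, "ry": 0, "rz": 0}, {"tx": 0, "ty": 0, "tz": 0, "rx": 0, "ry": 0, "rz": 0}, {"tx": 0, "ty": 0, "tz": 0, "rx": 0, "ry": 0, "rz": 0}, {"tx": 0, "ty": 0, "tz": -0.05, "rx": 0, "ry": 0, "rz": 0}, {"tx": 0, "ty": 0, "tz": -0.09, "rx": 0, "ry": 0, "rz": 0}, {"tx": 0, "ty": 0, "tz": -0.09, "rx": 0, "ry": 0, "rz": 0}]' --jaw 0.3

```text
t: 25.13
ee_pos: [0.5165, 0.2307, 0.1315]
tool_rot: [[0.494, 0.87, -0.004], [0.87, -0.494, -0.001], [-0.003, -0.003, -1.0]]
ft_force: [1.0, -1.2, 0.2]
finger_gap: 0.695
grasp_force: 0.0
```

Emit:
apply_moves --moves '[{"tx": 0, "ty": 0, "tz": -0.09, "rx": 0, "ry": 0, "rz": 0}, {"tx": 0, "ty": 0, "tz": -0.09, "rx": 0, "ry": 0, "rz": 0}, {"tx": 0, "ty": 0, "tz": -0.03, "rx": 0, "ry": 0, "rz": 0}, {"tx": 0, "ty": 0, "tz": 0, "rx": 0, "ry": 0, "rz": 0}, {"tx": 0, "ty": 0, "tz": 0, "rx": 0, "ry": 0, "rz": 0}]'

```text
t: 25.55
ee_pos: [0.5179, 0.2311, 0.216]
tool_rot: [[0.493, 0.87, 0.001], [0.87, -0.493, 0.0], [0.001, 0.001, -1.0]]
ft_force: [-0.8, 0.3, -0.7]
finger_gap: 0.701
grasp_force: 0.0
```

```bash
python3 tabs.py; python3 - <<'E' 2>/dev/null
from h import *
c=cam('scene');a=cv2.resize(c['image'][90:200,140:290],None,fx=2.6,fy=2.6,interpolation=2);b=cv2.resize(c['image'][190:300,280:430],None,fx=2.6,fy=2.6,interpolation=2)
cv2.imwrite('pics/s5.png',np.hstack([a,b])[:,:,::-1])
P=cloud(c);g=c['image'].mean(2);o=np.array([.554,.3654]);d=P[...,:2]-o;x=d@[.495,.868];y=d@[-.868,.495]
m=(g<60)&(x<-.07)&(x>-.2)&(abs(y+.035)<.03)&(P[...,2]>.03);print(m.sum(),np.percentile(x[m],[3,50,97]),np.percentile(y[m],[3,50,97]),np.percentile(P[...,2][m],[3,97]))
E
```

```text
[332 153   8  15  69] [609.6 -53.3] [ 9.6 32. ] 77.7 rack xy 2.102027246093751 24.57278940277099 0.11362546084863838
[340 154   7  15  68] [606.7 -70.6] [10.1 31.5] 79.9 rack xy 2.399951074218751 7.036734684753412 0.11426681873050765
[346 156   7  15  71] [601.9 -85.8] [10.6 33.3] 79.3 rack xy 0.5746684814453135 -8.794306536865239 0.11363206311421739
[352 158   7  14  74] [ 598.3 -101.3] [10.2 30.9] 78.2 rack xy -0.20473520507812415 -24.690350123596197 0.11431473142131088
1405 [-0.17676042 -0.16682602 -0.13535313] [-0.06318181 -0.03401924 -0.00718514] [0.0517955  0.43780478]
```

View pics/s5.png

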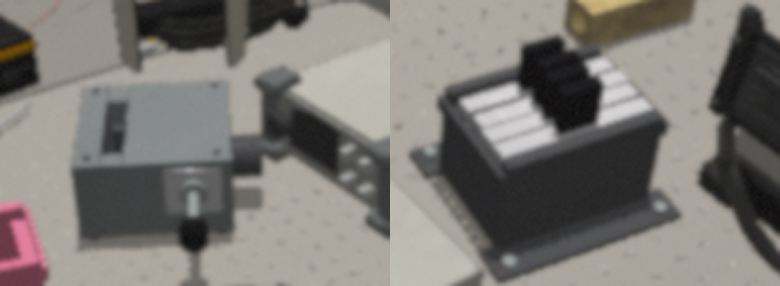

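The rod is out and the well is empty, and four frames hang level in the rack. I'll check the knob position numerically and hand in if it fits.

```bash
python3 - <<'E' 2>/dev/null
from h import *
ok=0
for n in('scene','top'):
    c=cam(n)
    P=cloud(c);g=c['image'].mean(2);o=np.array([.554,.3654]);d=P[...,:2]-o;x=d@[.495,.868];y=d@[-.868,.495];z=P[...,2]
    m=(g<60)&(x<-.09)&(x>-.2)&(abs(y+.035)<.02)&(z>.035)&(z<.07)
    if m.sum()<8: print(n,m.sum());continue
    print(n,m.sum(),np.percentile(x[m],[3,50,97]),np.median(y[m]))
    ok|=n=='scene' and abs(np.percentile(x[m],3)+.148)<.008
print(ok)
if ok: print(manip.close_job())
E
```

```text
scene 122 [-0.15290255 -0.14882593 -0.13182075] -0.032913142873364776
top 57 [-0.1475094  -0.1413689  -0.13337849] -0.031850867070663806
1
the job is handed in; nothing more can be done
None
```

The job is handed in: the filter frame hangs in the steel rack with the other three, and the rod is out about 30 mm at its middle click and let go; no verdict was returned, so this rests on my last camera checks.

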